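# Refill the cork jar lamp

## Task

Gather the stray corks from the grey desk pad into the scoop so that all the corks are in it together, then tip the scoop over the funnel to pour every cork down into the narrow glass jar of the lamp; any that miss must end up in the jar too. Once all the corks are in the jar, turn the lamp's dial to its third mark (the middle-length tick, counting the off dot as the first). Leave the empty scoop standing upright back on its cork mat, and do not disturb the mug or the pumpkin.

Things in the scene. Friction and masses are not known exactly. Their poses are not given: they have to be found in the camera images.
- lamp: the jar lamp, fixed to the desk: a wooden base 300 mm (its x) by 130 mm (its y), 25 mm high, origin at the centre of its underside. At x +100 mm stands a narrow clear jar (80 mm outside, 72 mm inside, 25 to 140 mm high) with a wide white funnel fixed in its mouth (throat 66 mm, 136 mm up; rim 166 mm outside, 191 mm up). At x -100 mm sits the dial. Clear air below the funnel's cone beside the jar
- jar_floor (a point): centre of the jar's inner floor, 30 mm above the desk, on the axis of jar and funnel; axes as the lamp's
- funnel_rim (a point): centre of the funnel's open top, 191 mm above the desk, inner diameter there about 158 mm
- dial (a joint): rotary selector, rad, growing clockwise seen from above, 0 to 2.1. Four positions, at 0, 0.7, 1.4 and 2.1, each with a dark mark on the base around the dial: a dot (0, off), short, middle and long tick. At 0 the white pointer looks along the lamp's -x, at 1.4 nearly along the lamp's +y. It starts between 0 and 0.8, takes about 0.05 N m to turn and stays where it is left
- dial_grip (a point): on the dial's axis at gripping height, 62 mm above the desk; turns with the dial. The grip is an upright bar 49 mm long (this point's x), 14 mm thick (its y), 32 mm high, its top 69 mm above the desk; the white pointer line is on its -x half
- scoop: white open scoop with a wooden bail, 220 g, 180 mm long (x), 100 mm wide (y), walls 50 mm high at back and sides, 4 mm thick; origin at the centre of its underside. It pours over its +x end, which has no wall: the floor (4 mm thick) rises there as an 18 degree ramp from x +35 mm to a lip at x +89 mm, 21 mm high. The bail crosses over it at x -20 mm: posts at both sides and a crossbar
- scoop_grip (a point): middle of the bail's crossbar, 102 mm above the scoop's underside, at scoop x -20 mm; the bar is 14 mm thick (x), 100 mm long (y), 22 mm high, with 87 mm free below it; axes as the scoop's
- scoop_lip (a point): middle of the pouring lip at scoop x +89 mm, 21 mm above the underside; axes as the scoop's
- mat: the scoop's cork mat, fixed flat on the desk, 230 by 170 mm, 3 mm thick; origin at the centre of its underside
- pad: grey felt desk pad, fixed, 240 by 220 mm, 3 mm thick, on which the stray corks stand; origin at the centre of its underside
- mug: blue mug, 84 mm across, 95 mm high; a bystander, to be left alone; origin at the centre of its underside
- pumpkin: white ceramic pumpkin, 90 mm across, 73 mm high; a bystander, to be left alone; origin at the centre of its underside
- c1: a cork plug, cylinder 27 mm across and 27 mm long, 15 g, smooth; origin at its centre, z along its axis. Starts standing in the scoop
- c2: a cork plug, cylinder 27 mm across and 27 mm long, 15 g, smooth; origin at its centre, z along its axis. Starts standing in the scoop
- c3: a cork plug, cylinder 27 mm across and 27 mm long, 15 g, smooth; origin at its centre, z along its axis. Starts standing in the scoop
- c4: a cork plug, cylinder 27 mm across and 27 mm long, 15 g, smooth; origin at its centre, z along its axis. Starts standing in the scoop
- s1: a cork plug, cylinder 27 mm across and 27 mm long, 15 g, smooth; origin at its centre, z along its axis. A stray: starts standing on the desk pad, or is absent (2 to 4 strays are there)
- s2: a cork plug, cylinder 27 mm across and 27 mm long, 15 g, smooth; origin at its centre, z along its axis. A stray: starts standing on the desk pad, or is absent (2 to 4 strays are there)
- s3: a cork plug, cylinder 27 mm across and 27 mm long, 15 g, smooth; origin at its centre, z along its axis. A stray: starts standing on the desk pad, or is absent (2 to 4 strays are there)
- s4: a cork plug, cylinder 27 mm across and 27 mm long, 15 g, smooth; origin at its centre, z along its axis. A stray: starts standing on the desk pad, or is absent (2 to 4 strays are there)

How it is judged (in metres and radians):
On the way, in this order (a step that is already met when the one before it is completed fails the run):
1. all the corks lie together in the scoop (x of c1 in the frame of scoop between -0.088 and 0.085 m and y of c1 in the frame of scoop between -0.046 and 0.046 m and z of c1 in the frame of scoop between 0 and 0.075 m and x of c2 in the frame of scoop between -0.088 and 0.085 m and y of c2 in the frame of scoop between -0.046 and 0.046 m and z of c2 in the frame of scoop between 0 and 0.075 m and x of c3 in the frame of scoop between -0.088 and 0.085 m and y of c3 in the frame of scoop between -0.046 and 0.046 m and z of c3 in the frame of scoop between 0 and 0.075 m and x of c4 in the frame of scoop between -0.088 and 0.085 m and y of c4 in the frame of scoop between -0.046 and 0.046 m and z of c4 in the frame of scoop between 0 and 0.075 m and x of s1 in the frame of scoop between -0.088 and 0.085 m and y of s1 in the frame of scoop between -0.046 and 0.046 m and z of s1 in the frame of scoop between 0 and 0.075 m and x of s2 in the frame of scoop between -0.088 and 0.085 m and y of s2 in the frame of scoop between -0.046 and 0.046 m and z of s2 in the frame of scoop between 0 and 0.075 m and x of s3 in the frame of scoop between -0.088 and 0.085 m and y of s3 in the frame of scoop between -0.046 and 0.046 m and z of s3 in the frame of scoop between 0 and 0.075 m and x of s4 in the frame of scoop between -0.088 and 0.085 m and y of s4 in the frame of scoop between -0.046 and 0.046 m and z of s4 in the frame of scoop between 0 and 0.075 m), for 0.3 s.
2. the scoop is tipped over the funnel (angle between scoop's own z axis and vertical above 0.6 rad and horizontal distance between scoop_lip and funnel_rim below 0.12 m and height (world z) of scoop_lip above 0.15 m), for 0.1 s.
3. all the corks are in the jar (horizontal distance between each of c1, c2, c3, c4, s1, s2, s3, s4 and jar_floor below 0.036 m and z of c1 in the frame of jar_floor between 0 and 0.115 m and z of c2 in the frame of jar_floor between 0 and 0.115 m and z of c3 in the frame of jar_floor between 0 and 0.115 m and z of c4 in the frame of jar_floor between 0 and 0.115 m and z of s1 in the frame of jar_floor between 0 and 0.115 m and z of s2 in the frame of jar_floor between 0 and 0.115 m and z of s3 in the frame of jar_floor between 0 and 0.115 m and z of s4 in the frame of jar_floor between 0 and 0.115 m), for 0.3 s.
4. the dial is at its third mark (value of joint dial between 1.28 and 1.52 rad), for 0.3 s.
At the end, for the whole second after the job is handed in: every cork is inside the jar (centre within 36 mm of its axis and below its mouth), the dial within 0.12 rad of 1.4, the scoop upright (within 0.1 rad) and still on its mat, its centre within 60 mm of the mat's centre (all of step 3 and all of step 4 and angle between scoop's own z axis and vertical below 0.1 rad and horizontal distance between scoop and mat below 0.06 m and height (world z) of scoop below 0.012 m and linear speed of scoop below 0.03 m/s); the robot touches nothing.
It fails at once if the mug is knocked or moved (over 40 mm) or tipped (distance of mug from where it was at the start of the episode above 0.04 m or angle between mug's own z axis and vertical above 0.5 rad).
It fails at once if the pumpkin is knocked or moved (over 40 mm) or tipped (distance of pumpkin from where it was at the start of the episode above 0.04 m or angle between pumpkin's own z axis and vertical above 0.5 rad).
Of s1, s2, s3, s4 only 2 to 4 are there at a start; the rules pass over those that are not, and their reading is None.
At some moment in a run one of s1, s2, s3, s4 may be knocked a few centimetres aside while the robot is not near it.
It also fails if it takes over 210 s, if anything falls off the work surface, if the arm or the gripper's body presses on something with over 40 N, if the wrist force passes 120 N, or if a joint passes its speed limit or range.

## Robot

A 7-joint arm with a two-finger parallel gripper is mounted at the origin on the work surface. World frame = base frame: x ahead of the robot, y to its left, z up, the work surface at z = 0. Lengths are in mm, angles in rad, forces in N, time in s.
With the tool pointing down it reaches from about 350 to 900 mm from the base axis. Payload 19.9 kg.
Tool frame: the origin (TCP) lies on the centre line of the jaws, within the pads' length; the fingertips stand 22 mm ahead of it and the grasp point (between the pads) lies 3 mm ahead of it; z points along the fingers, y is the line along which they close (so a half turn about z gives the same grasp; the last joint's range is limited). The gripper opens to 85 mm and grips with 20 to 120 N. Pads are 22 mm wide; open, the fingers measure 114 mm over their backs; the gripper's body (76 mm by 85 mm) begins 54 mm behind the grasp point. The pads swing forward as they close: fully open they stand 13 mm farther back than shut.
Start: joints at [1.272, 0.417, -0.01, 1.614, 0.005, 1.111, -0.053], TCP at [159.343, -604.329, 253.26] pointing down, gripper open.
Joint ranges: [-2.81, 2.81], [-0.39, 2.02], [-1.27, 1.25], [0.06, 2.57], [-1.19, 4.33], [0.19, 2], [-2.82, 2.82]. Speed limits (rad/s): [1.89, 1.89, 2.39, 2.39, 3.01, 3.01, 3.01].

## Interface

Orientations are given as a unit quaternion [w, x, y, z].
In Python, from bench import arm gives the robot as it stands. The module is installed in compiled form; this text tells all that it offers.
- The arm moves only by the shell command python3 -m handwheel 'ROWS' [OPENING]. ROWS is JSON, a list that holds one entry, the list of rows, each a list of 6 numbers: the shift along the world's x, y, z in cm, then the turn, a rotation vector about the world's x, y, z in degrees. A call has 1 to 5 rows; each row shifts and turns the commanded pose from where the row before left it; what a row does not reach is not made up. A row lasts 1/12 s, in which the tool goes at most 41.7 mm and 7.16 degrees, less where a joint would pass 70% of its speed; a pose out of reach is approached as far as the arm can. A call is refused whole if a number of a shift passes 4.17 or a number of a turn 7.16, either way. A call with a gripper value outside its range is refused whole. OPENING is the opening, from 0 (shut) to 1 (fully open), set as the call begins (- or left out, the last holds). The fingers move at their own pace and stop on an object; the grip force is fixed at half the most. Time passes only in rows, so rows that do not move let the fingers close. It gives the time, the measured TCP pose, the force, the opening and the grip force at its end, in the units of the state.
- arm.get_state(): the state, without advancing time (a new reading comes with each control period).
- arm.snapshot(name): name is "scene" or "side" or "wrist"; returns a dict with "frame" (420x560x3 uint8, red, green, blue), "vertical_fov" (degrees; the focal length in pixels is half the picture's height over the tangent of half this angle, whatever the lens; pixels are square), "cx", "cy" (the principal point, pixels), "k1" (the pictures are not rectified: a ray, as slopes to the right and down, at radius r is drawn at 1 + k1 r^2 times it, then the intrinsics apply), "world_to_cam" (4x4, takes a point from world to camera coordinates). Camera axes: x right, y down, z forward; pixel columns grow to the right and rows downward; lengths in mm; the calibration is good to about 2 mm. A picture is of the moment at which its call begins. There is no depth.
- arm.sign_off(): hands the job in; it is judged then, once.
Trained networks look in the newest picture that a camera, given by its name, has taken for a name from the list of things; names that differ only in an ending like _2 or _b are one class to them, and where a whole thing is asked for, a point or a joint stands for the part that bears it (a point fixed in the world has none). Each returns a list of dicts, best first, with "score" (0 to 1); they miss things now and then, are a little off and sometimes report something else, mostly with a low value. They report only what shows in the picture. A call takes as long as a camera call.
- arm.look_for(name, camera): "position" ([column, row] in pixels, amid what is visible of it).
- arm.tip_of(name, camera): "position" ([column, row] in pixels: a listed point, or the origin of a listed thing).
The state is a dict: "time_s": time; "joints": joint angles; "qvel": joint speeds; "joint_efforts": joint torques, N m; "position": TCP position; "ee_rot": TCP orientation; "wrist_force": force on the tool from outside, world axes, zero at the start; "moment": the same for the moment, N m; "opening": finger opening in mm; "gripper_force": force on a finger pad.
Only numpy, scipy, OpenCV 4.12 (cv2) and the standard library are available. Lean on these libraries where they do the work, as an engineer would, in place of code of your own. Each camera call takes 0.05 s, during which the arm holds its last target. There are 200 camera calls.

## Working session

There is one attempt and no reset: what is moved stays moved. The work goes in short steps, Python scripts to look and compute and a shell command to move; the robot and the scene stay as the last step left them, time stands still between calls to the robot, and variables do not carry over. Pictures are saved under pics/ and viewed, at most 14 in all, crops included, and the job is handed in when it is done.

```bash
mkdir -p pics
cat > h.py <<'E'
import numpy as np, cv2
from bench import arm
from scipy.spatial.transform import Rotation as R
def snap(n,fn=None):
    s=arm.snapshot(n)
    if fn: cv2.imwrite('pics/'+fn,s['frame'][:,:,::-1])
    return s
def cam(s):
    f=s['frame'].shape[0]/2/np.tan(np.radians(s['vertical_fov'])/2)
    return f,np.array(s['world_to_cam'])
def ray(s,p):
    f,T=cam(s); d=np.array([(p[0]-s['cx'])/f,(p[1]-s['cy'])/f]); u=d.copy()
    for _ in range(30): u=d/(1+s['k1']*(u@u))
    v=T[:3,:3].T@np.array([u[0],u[1],1]); c=-T[:3,:3].T@T[:3,3]
    return c,v
def at(s,p,z):
    c,v=ray(s,p); return (c+v*(z-c[2])/v[2]).round(1)
def proj(s,P):
    f,T=cam(s); q=T[:3,:3]@np.array(P,float)+T[:3,3]; u=q[:2]/q[2]; u=u*(1+s['k1']*(u@u))
    return np.array([u[0]*f+s['cx'],u[1]*f+s['cy']])
E
python3 - <<'E'
from h import *
Z=dict(lamp=0,jar_floor=30,funnel_rim=191,dial_grip=62,scoop=3,scoop_grip=105,scoop_lip=24,mat=0,pad=0,mug=0,pumpkin=0,s1=16.5,c1=21)
for n in ['scene','side']:
    s=snap(n,n+'0.png'); c,_=ray(s,(280,210)); print(n,c.round(),s['vertical_fov'],s['k1'])
    for k,z in Z.items():
        print(k,[(np.round(d['position']).tolist(),round(d['score'],2),at(s,d['position'],z)[:2].tolist()) for d in arm.tip_of(k,n)[:9 if k in('s1','c1') else 2]])
st=arm.get_state(); print(st['ee_rot'],st['opening'])
E
```

```text
scene [1501. -457.  899.] 46.297201155587494 -0.016337392556052183
lamp [([357.0, 208.0], 0.84, [488.0, 276.1])]
jar_floor [([378.0, 216.0], 0.89, [582.4, 282.8]), ([294.0, 244.0], 0.5, [587.5, 6.4])]
funnel_rim [([389.0, 166.0], 0.85, [575.2, 306.4]), ([291.0, 243.0], 0.16, [749.9, -83.7])]
dial_grip [([340.0, 178.0], 0.61, [395.5, 263.5])]
scoop [([290.0, 241.0], 0.91, [542.8, 16.4])]
scoop_grip [([285.0, 212.0], 0.92, [535.1, 6.0]), ([177.0, 242.0], 0.33, [526.8, -293.5])]
scoop_lip [([304.0, 258.0], 0.82, [641.8, 8.4])]
mat [([293.0, 246.0], 0.8, [562.2, 15.5])]
pad [([168.0, 272.0], 0.7, [507.1, -326.8])]
mug [([368.0, 267.0], 0.69, [725.5, 155.7]), ([359.0, 209.0], 0.4, [495.9, 276.7])]
pumpkin [([257.0, 304.0], 0.87, [717.4, -160.4])]
s1 [([178.0, 241.0], 0.5, [413.7, -270.8]), ([140.0, 263.0], 0.45, [457.0, -390.2]), ([196.0, 269.0], 0.43, [547.2, -261.8]), ([164.0, 289.0], 0.42, [583.5, -355.9])]
c1 [([293.0, 235.0], 0.57, [542.1, 25.9]), ([285.0, 214.0], 0.57, [442.9, 49.1]), ([287.0, 224.0], 0.53, [486.6, 35.6]), ([273.0, 229.0], 0.49, [492.4, -12.0]), ([279.0, 235.0], 0.4
[... 443 characters left out ...]
[534.3, 19.8])]
scoop_lip [([250.0, 237.0], 0.59, [638.5, 14.4])]
mat [([273.0, 247.0], 0.84, [573.9, -4.6]), ([190.0, 251.0], 0.2, [764.1, 126.2])]
pad [([342.0, 202.0], 0.55, [508.2, -313.6])]
mug []
pumpkin [([204.0, 306.0], 0.5, [594.5, 273.2]), ([276.0, 252.0], 0.39, [555.1, 10.2])]
s1 [([320.0, 201.0], 0.58, [561.6, -258.8]), ([363.0, 211.0], 0.56, [420.2, -272.5]), ([370.0, 191.0], 0.42, [446.6, -393.8]), ([328.0, 186.0], 0.4, [578.7, -351.5])]
c1 [([288.0, 248.0], 0.64, [522.8, -0.8]), ([301.0, 248.0], 0.61, [491.2, -18.8]), ([284.0, 254.0], 0.53, [519.9, 27.4]), ([297.0, 260.0], 0.48, [475.0, 31.1])]
[-4.37778621e-05  9.91706408e-01  1.28523917e-01 -2.11822287e-05] 85.14524782884062
```

```bash
sleep 1; python3 -c "
import cv2,numpy as np
a=cv2.imread('pics/scene0.png');b=cv2.imread('pics/side0.png');print(a.shape)"
```

```text
(420, 560, 3)
```

View pics/scene0.png

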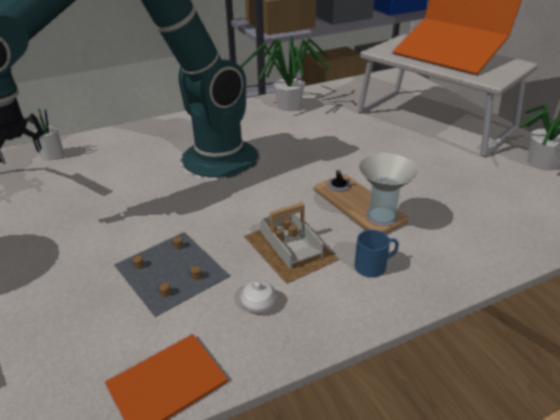

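View pics/side0.png

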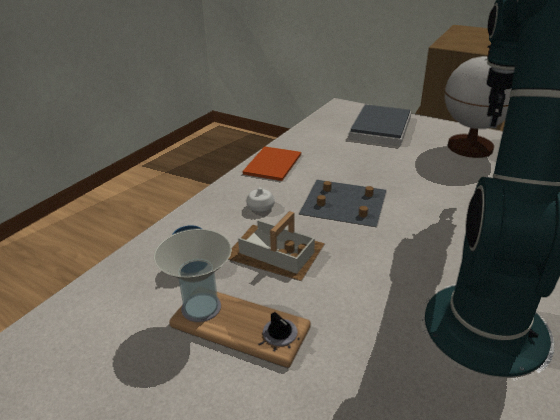

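The scene picture shows four corks on the pad (scene px 178,241; 140,263; 196,269; 164,289), the scoop on its mat at about (290,241) with its open end towards +x, and the lamp with its funnel at (389,166) and dial at (340,178). The side picture agrees. I'll move over the pad and refine with the wrist camera.

```bash
python3 -m handwheel '[[[3.8,3.1,0,0,0,7],[3.8,3.1,0,0,0,7],[3.8,3.1,0,0,0,7],[3.8,3.1,0,0,0,7],[3.8,3.1,0,0,0,7]]]' 1
python3 -m handwheel '[[[3.8,3.1,0,0,0,7],[3.8,3.1,1,0,0,7],[3.8,3.1,1,0,0,7],[3.8,3.1,2,0,0,7],[0,0,2,0,0,7]]]'
python3 -m handwheel '[[[0,0,0,0,0,5.2],[0,0,0,0,0,0]]]'
python3 - <<'E'
from h import *
s=snap('wrist','w0.png'); st=arm.get_state(); print(st['position'],R.from_quat(np.roll(st['ee_rot'],-1)).as_matrix().round(3).tolist(),st['joints'])
for k,z in dict(s1=16.5,pad=3,scoop=3,pumpkin=0).items():
    print(k,[(np.round(d['position']).tolist(),round(d['score'],2),at(s,d['position'],z)[:2].tolist()) for d in arm.tip_of(k,'wrist')])
E
```

```text
time_s: 1.82
position: [322.0, -471.2, 253.5]
ee_rot: [0.0, 0.906, 0.423, -0.0]
wrist_force: [-0.1, -1.6, -0.3]
opening: 85.3
gripper_force: 0.0
time_s: 2.23
position: [451.6, -363.8, 305.7]
ee_rot: [-0.001, 0.734, 0.68, 0.001]
wrist_force: [0.5, 0.8, 0.9]
opening: 85.7
gripper_force: 0.0
time_s: 2.4
position: [446.9, -370.1, 306.5]
ee_rot: [0.001, 0.705, 0.709, 0.0]
wrist_force: [0.3, 0.0, -0.4]
opening: 85.8
gripper_force: 0.0
[ 446.13094271 -370.41005315  305.6543196 ] [[0.002, 1.0, 0.0], [1.0, -0.002, -0.0], [-0.0, 0.0, -1.0]] [ 0.95657571  0.31599658 -0.39618586  1.65702276  0.12946114  1.19430007
  0.52815009]
s1 [([387.0, 157.0], 0.97, [588.3, -357.4]), ([260.0, 90.0], 0.77, [421.8, -275.3]), ([374.0, 85.0], 0.58, [562.9, -268.7]), ([282.0, 181.0], 0.56, [449.7, -391.0])]
pad [([325.0, 126.0], 0.86, [505.3, -318.8])]
scoop []
pumpkin []
```

View pics/w0.png

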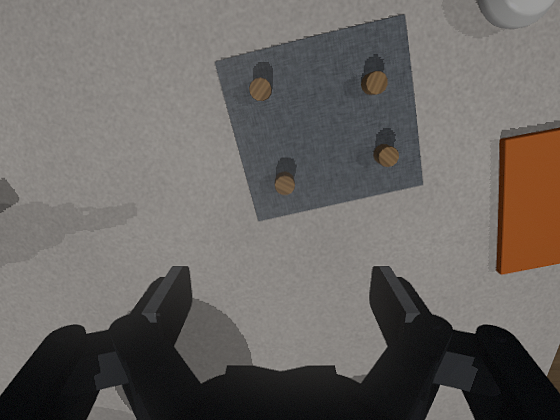

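The wrist picture shows the four corks at px (260,90), (374,85), (387,157) and (282,181), matching the other cameras to within about 10 mm. I'm picking the nearest one first, at (450,-391).

```bash
python3 -m handwheel '[[[0.2,-1.05,-3.9,0,0,0],[0.2,-1.05,-3.9,0,0,0],[0,0,-4,0,0,0],[0,0,-4,0,0,0],[0,0,-4,0,0,0]]]' 0.75
python3 -m handwheel '[[[0,0,-3.8,0,0,0],[0,0,-2,0,0,0],[0,0,-1,0,0,0],[0,0,-0.9,0,0,0],[0,0,0,0,0,0]]]'
python3 -m handwheel '[[[0,0,0,0,0,0],[0,0,0,0,0,0],[0,0,0,0,0,0],[0,0,0,0,0,0],[0,0,0,0,0,0]]]' 0
python3 -m handwheel '[[[0,0,3,0,0,0],[0,0,4,0,0,0],[0,0,4,0,0,0],[0,0,4,0,0,0],[0,0,0,0,0,0]]]'
```

```text
time_s: 3.07
position: [449.6, -391.3, 105.6]
ee_rot: [-0.0, 0.708, 0.706, -0.0]
wrist_force: [0.8, -0.0, 0.4]
opening: 64.1
gripper_force: 0.0
time_s: 3.48
position: [450.0, -391.2, 29.8]
ee_rot: [-0.001, 0.708, 0.707, -0.0]
wrist_force: [0.2, 0.9, 0.5]
opening: 64.1
gripper_force: 0.0
time_s: 3.9
position: [450.8, -391.9, 32.2]
ee_rot: [0.001, 0.707, 0.707, -0.0]
wrist_force: [-1.8, 1.7, 11.1]
opening: 24.6
gripper_force: 58.4
time_s: 4.32
position: [452.8, -393.1, 189.2]
ee_rot: [0.006, 0.707, 0.707, 0.0]
wrist_force: [0.5, -0.4, 0.8]
opening: 24.8
gripper_force: 59.1
```

```bash
python3 -m handwheel '[[[1.4,3.5,1.2,0,0,0],[1.4,3.5,1.2,0,0,0],[1.4,3.5,1.2,0,0,0],[1.4,3.5,1.2,0,0,0],[1.4,3.5,1.2,0,0,0]]]'
python3 -m handwheel '[[[1.4,3.5,1.2,0,0,0],[1.4,3.5,1.2,0,0,0],[1.4,3.5,0,0,0,0],[0,0,0,0,0,0],[0,0,0,0,0,0]]]'
cat > look.py <<'E'
import sys
from h import *
Z=dict(scoop=3,scoop_grip=105,scoop_lip=24,mat=0,c1=20.5,s1=16.5,pad=3,dial_grip=62,funnel_rim=191,lamp=0,jar_floor=30)
s=snap(sys.argv[1],sys.argv[2]); st=arm.get_state(); print(st['time_s'],st['position'].round(1) if hasattr(st['position'],'round') else st['position'],np.round(st['ee_rot'],3))
for k in sys.argv[3:]:
    print(k,[(np.round(d['position']).tolist(),round(d['score'],2),at(s,d['position'],Z[k])[:2].tolist()) for d in arm.tip_of(k,sys.argv[1])])
E
python3 look.py wrist w1.png scoop scoop_grip scoop_lip mat c1
```

```text
time_s: 4.73
position: [520.6, -214.6, 242.2]
ee_rot: [0.001, 0.707, 0.707, 0.0]
wrist_force: [-0.5, -0.4, 0.2]
opening: 24.6
gripper_force: 59.1
time_s: 5.15
position: [562.8, -108.9, 265.5]
ee_rot: [0.0, 0.706, 0.708, 0.0]
wrist_force: [0.3, -1.3, 0.3]
opening: 25.0
gripper_force: 59.1
5.2 [ 562.3 -110.8  265.1] [ 0.     0.707  0.707 -0.   ]
scoop [([270.0, 64.0], 0.77, [551.3, 12.6])]
scoop_grip [([242.0, 51.0], 0.71, [530.9, 11.9])]
scoop_lip [([354.0, 61.0], 0.9, [641.0, 14.6])]
mat [([299.0, 342.0], 0.17, [592.9, -377.0])]
c1 [([211.0, 91.0], 0.78, [486.4, -16.4]), ([205.0, 42.0], 0.69, [483.0, 33.5]), ([248.0, 85.0], 0.62, [527.3, -10.6]), ([241.0, 40.0], 0.49, [521.3, 34.6])]
```

View pics/w1.png

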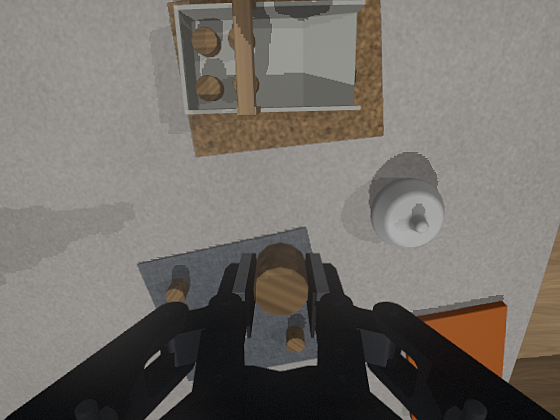

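The wrist picture shows the cork held, the scoop (origin about px 270,64) with its four corks at the back and a free front half, and the pumpkin clear at (407,212). I'm placing the cork at the start of the ramp.

```bash
python3 -m handwheel '[[[1.1,3.4,-1,0,0,0],[1.1,3.4,-1,0,0,0],[1.0,3.3,-2,0,0,0],[0,0,-4,0,0,0],[0,0,-4,0,0,0]]]'
python3 -m handwheel '[[[0,0,-4,0,0,0],[0,0,-3,0,0,0],[0,0,-2,0,0,0],[0,0,-1,0,0,0],[0,0,0,0,0,0]]]'
python3 -m handwheel '[[[0,0,0,0,0,0],[0,0,0,0,0,0],[0,0,0,0,0,0]]]' 0.48
python3 -m handwheel '[[[0,0,4,0,0,0],[0,0,4,0,0,0],[0,0,4,0,0,0],[0,0,4,0,0,0],[0,0,0,0,0,0]]]'
python3 look.py wrist w2.png  c1 s1
```

```text
time_s: 5.87
position: [595.1, -8.5, 144.3]
ee_rot: [0.001, 0.706, 0.708, 0.001]
wrist_force: [1.6, -1.7, -0.7]
opening: 24.9
gripper_force: 59.1
time_s: 6.28
position: [594.7, -10.9, 44.7]
ee_rot: [0.0, 0.708, 0.707, -0.0]
wrist_force: [-4.3, -1.4, 9.5]
opening: 24.8
gripper_force: 67.5
time_s: 6.53
position: [594.3, -10.8, 44.8]
ee_rot: [0.0, 0.708, 0.707, -0.0]
wrist_force: [0.5, 0.5, 0.2]
opening: 40.8
gripper_force: 0.0
time_s: 6.95
position: [597.0, -10.1, 212.4]
ee_rot: [0.004, 0.707, 0.707, 0.003]
wrist_force: [1.3, -0.2, 0.4]
opening: 40.8
gripper_force: 0.0
7.0 [595.9 -10.4 208.9] [0.003 0.707 0.707 0.002]
c1 [([199.0, 183.0], 0.8, [515.1, -8.3]), ([156.0, 144.0], 0.77, [475.6, 32.2]), ([161.0, 189.0], 0.74, [474.9, -14.4]), ([191.0, 140.0], 0.56, [511.1, 35.3])]
s1 [([264.0, 185.0], 0.85, [582.3, -11.6]), ([252.0, 374.0], 0.6, [561.4, -268.2])]
```

```bash
python3 look.py wrist w2b.png scoop scoop_grip scoop_lip
python3 -m handwheel '[[[-0.5,-4,0,0,0,0],[-0.5,-4,0,0,0,0],[-0.5,-4,0,0,0,0],[-0.5,-4,0,0,0,0],[-0.5,-4,0,0,0,0]]]' 0.75
python3 -m handwheel '[[[-0.5,-4,-0.5,0,0,0],[-0.5,-1.7,-2.5,0,0,0],[0,0,-4,0,0,0],[0,0,-4,0,0,0],[0,0,-3.5,0,0,0]]]'
python3 -m handwheel '[[[0,0,-2,0,0,0],[0,0,-1,0,0,0],[0,0,0,0,0,0]]]'
```

```text
7.15 [593.8 -10.6 204. ] [-0.     0.707  0.707 -0.   ]
scoop [([228.0, 163.0], 0.94, [539.5, 10.0]), ([202.0, 188.0], 0.55, [511.1, -16.5])]
scoop_grip [([178.0, 188.0], 0.58, [519.6, 10.3])]
scoop_lip [([318.0, 166.0], 0.77, [630.9, 10.7])]
time_s: 7.72
position: [568.4, -212.1, 203.9]
ee_rot: [-0.001, 0.707, 0.707, -0.0]
wrist_force: [0.2, 0.2, 0.6]
opening: 64.4
gripper_force: 0.0
time_s: 8.13
position: [558.1, -267.4, 56.6]
ee_rot: [-0.001, 0.708, 0.707, -0.0]
wrist_force: [0.2, -0.3, 0.3]
opening: 64.0
gripper_force: 0.0
time_s: 8.38
position: [558.0, -266.5, 27.1]
ee_rot: [-0.002, 0.707, 0.707, -0.001]
wrist_force: [0.1, 0.0, -0.6]
opening: 64.0
gripper_force: 0.0
```

```bash
python3 -m handwheel '[[[0,0,0.7,0,0,0],[0,0,0,0,0,0]]]'
python3 -m handwheel '[[[0,0,0,0,0,0],[0,0,0,0,0,0],[0,0,0,0,0,0],[0,0,0,0,0,0]]]' 0
python3 -m handwheel '[[[0,0,3,0,0,0],[0.3,2,4,0,0,0],[0.4,4,1.5,0,0,0],[0.4,4,0.5,0,0,0],[0.4,4,0,0,0,0]]]'
python3 -m handwheel '[[[0.4,4,0,0,0,0],[0.4,4,0,0,0,0],[0.4,4,0,0,0,0],[0,3.8,0,0,0,0],[0,0,0,0,0,0]]]'
python3 look.py wrist w3.png scoop scoop_grip scoop_lip c1
```

```text
time_s: 8.55
position: [560.6, -267.7, 39.3]
ee_rot: [0.001, 0.707, 0.707, 0.001]
wrist_force: [0.9, -0.9, 1.0]
opening: 64.2
gripper_force: 0.0
time_s: 8.88
position: [559.6, -267.6, 37.8]
ee_rot: [0.001, 0.707, 0.707, 0.0]
wrist_force: [-3.5, 0.5, 12.2]
opening: 24.6
gripper_force: 58.2
time_s: 9.3
position: [574.6, -128.8, 125.6]
ee_rot: [0.001, 0.708, 0.706, 0.001]
wrist_force: [0.7, -0.2, 0.4]
opening: 24.5
gripper_force: 59.0
time_s: 9.72
position: [585.5, 37.0, 124.2]
ee_rot: [-0.001, 0.704, 0.71, 0.002]
wrist_force: [-0.7, 1.1, -0.1]
opening: 24.3
gripper_force: 59.0
9.7667 [585.7  32.9 123.9] [-0.     0.705  0.709  0.001]
scoop [([226.0, 237.0], 0.79, [540.4, 9.7])]
scoop_grip [([159.0, 315.0], 0.68, [520.1, 9.0])]
scoop_lip [([337.0, 248.0], 0.76, [629.7, 10.3])]
c1 [([134.0, 216.0], 0.97, [472.9, 34.3]), ([143.0, 270.0], 0.68, [473.4, -12.4]), ([181.0, 217.0], 0.64, [509.7, 33.7]), ([189.0, 271.0], 0.61, [511.9, -12.5])]
```

```bash
python3 -m handwheel '[[[-0.1,0,-3,0,0,0],[0,0,-2.5,0,0,0],[0,0,-1.5,0,0,0],[0,0,0,0,0,0]]]'
python3 -m handwheel '[[[0,0,0,0,0,0],[0,0,0,0,0,0],[0,0,0,0,0,0]]]' 0.48
python3 -m handwheel '[[[0,0,4,0,0,0],[0,0,4,0,0,0],[0,0,4,0,0,0],[0,0,4,0,0,0],[0,0,0,0,0,0]]]'
python3 look.py wrist w4.png scoop_lip c1 s1
```

```text
time_s: 10.3
position: [584.0, 26.5, 50.9]
ee_rot: [-0.001, 0.708, 0.706, -0.001]
wrist_force: [-0.7, -0.4, -0.6]
opening: 24.8
gripper_force: 64.9
time_s: 10.55
position: [585.3, 27.7, 54.4]
ee_rot: [0.0, 0.708, 0.707, 0.0]
wrist_force: [0.0, 0.3, 0.7]
opening: 40.7
gripper_force: 0.0
time_s: 10.97
position: [587.7, 28.7, 221.9]
ee_rot: [0.004, 0.707, 0.707, 0.004]
wrist_force: [1.9, -0.6, -0.3]
opening: 40.7
gripper_force: 0.0
11.0167 [586.7  28.2 218.4] [0.003 0.707 0.707 0.003]
scoop_lip [([310.0, 195.0], 0.87, [621.6, 15.2]), ([264.0, 213.0], 0.29, [571.7, -5.0])]
c1 [([171.0, 220.0], 0.91, [469.0, -13.7]), ([164.0, 179.0], 0.67, [466.8, 32.5]), ([198.0, 172.0], 0.64, [503.9, 40.2]), ([207.0, 216.0], 0.56, [509.7, -8.7])]
s1 [([267.0, 183.0], 0.84, [575.7, 26.6]), ([265.0, 214.0], 0.71, [573.2, -9.0]), ([161.0, 393.0], 0.6, [422.1, -274.0])]
```

View pics/w4.png

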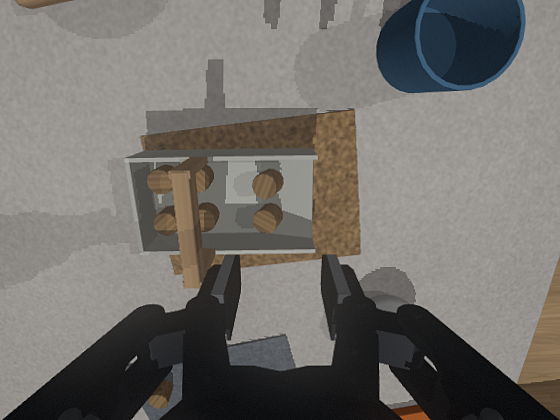

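The wrist picture shows both strays inside, at px (267,183) and (265,214). The scoop has slid back about 17 mm to the rear of its mat. For the remaining corks I'll turn the tool 90° so the fingers fit across the scoop, and push the earlier ones back.

```bash
python3 -m handwheel '[[[-1.9,-3.4,0,0,0,-7],[-1.9,-3.4,0,0,0,-7],[-1.9,-3.4,0,0,0,-7],[-1.9,-3.4,0,0,0,-7],[-1.9,-3.4,0,0,0,-7]]]' 0.75
python3 -m handwheel '[[[-1.9,-3.4,0,0,0,-7],[-1.9,-3.4,0,0,0,-7],[-1.9,-3.4,0,0,0,-7],[-1.3,-3,-2,0,0,-7],[0,0,-2,0,0,-7]]]'
python3 -m handwheel '[[[0,0,-1,0,0,-7],[0,0,-1,0,0,-7],[0,0,-1,0,0,-6],[0,0,0,0,0,0]]]'
python3 look.py side side3.png s1
python3 -c "
from bench import arm; print(arm.get_state()['joints'].round(2))"
```

```text
time_s: 11.58
position: [488.1, -143.2, 212.4]
ee_rot: [-0.001, 0.889, 0.459, -0.001]
wrist_force: [0.8, -1.1, -0.5]
opening: 63.9
gripper_force: 0.0
time_s: 12.0
position: [416.5, -279.8, 172.7]
ee_rot: [0.001, 0.986, 0.167, -0.001]
wrist_force: [-0.5, -1.5, -0.8]
opening: 64.1
gripper_force: 0.0
time_s: 12.33
position: [418.6, -273.1, 140.9]
ee_rot: [-0.001, 1.0, -0.003, -0.002]
wrist_force: [0.0, 1.0, -0.6]
opening: 63.9
gripper_force: 0.0
12.3833 [ 419.1 -273.2  142. ] [-0.001  1.     0.001 -0.001]
s1 [([364.0, 207.0], 0.66, [425.8, -294.8]), ([327.0, 187.0], 0.52, [579.0, -347.7]), ([266.0, 250.0], 0.48, [572.6, 34.8]), ([277.0, 235.0], 0.38, [581.9, -41.3])]
[ 0.6   0.35 -0.1   2.01  0.05  0.79 -1.09]
```

```bash
python3 look.py wrist w5.png s1;python3 look.py scene sc5.png s1
```

```text
12.4833 [ 419.8 -273.7  143.4] [-0.     1.     0.002 -0.   ]
s1 [([340.0, 93.0], 0.4, [507.1, -317.5])]
12.5833 [ 420.  -273.9  143.8] [0.    1.    0.001 0.   ]
s1 [([163.0, 290.0], 0.63, [582.7, -359.8]), ([298.0, 240.0], 0.62, [559.6, 31.5]), ([285.0, 246.0], 0.43, [568.6, -13.0]), ([179.0, 241.0], 0.41, [416.3, -270.4]), ([291.0, 246.0], 0.29, [578.2, 2.5])]
```

View pics/w5.png

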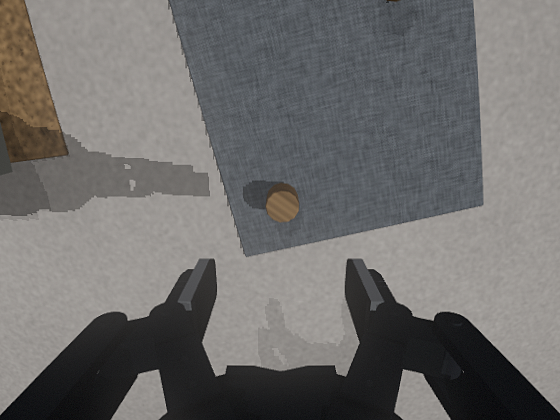

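The wrist picture shows the cork at px (282,204), centred between the fingers and undisturbed, so I'm grasping it.

```bash
python3 -m handwheel '[[[0,0,-4,0,0,0],[0,0,-3.5,0,0,0],[0,0,-2,0,0,0],[0,0,-1.1,0,0,0],[0,0,0,0,0,0]]]'
python3 -m handwheel '[[[0,0,0,0,0,0],[0,0,0,0,0,0],[0,0,0,0,0,0],[0,0,0,0,0,0]]]' 0
python3 -m handwheel '[[[0,0,3,0,0,0],[1,2,4,0,0,0],[2.2,3.4,1,0,0,0],[2.2,3.4,1,0,0,0],[2.2,3.4,1,0,0,0]]]'
python3 -m handwheel '[[[2.2,3.4,0,0,0,0],[2.2,3.4,0,0,0,0],[2.2,3.4,0,0,0,0],[2.2,3.4,0,0,0,0],[2.2,3,0,0,0,0]]]'
python3 look.py scene sc6.png scoop_lip scoop_grip s1
```

```text
time_s: 13.05
position: [419.2, -273.4, 35.9]
ee_rot: [-0.001, 1.0, 0.0, -0.001]
wrist_force: [0.4, 0.6, 0.4]
opening: 64.2
gripper_force: 0.0
time_s: 13.38
position: [420.7, -274.3, 39.0]
ee_rot: [0.001, 1.0, -0.0, 0.001]
wrist_force: [-3.4, 1.5, 15.3]
opening: 24.4
gripper_force: 58.0
time_s: 13.8
position: [496.0, -152.6, 136.0]
ee_rot: [0.0, 1.0, -0.001, 0.001]
wrist_force: [1.3, -0.6, -1.2]
opening: 24.4
gripper_force: 59.0
time_s: 14.22
position: [605.9, 14.8, 135.0]
ee_rot: [-0.0, 1.0, 0.0, 0.001]
wrist_force: [-0.2, 0.0, -0.2]
opening: 24.5
gripper_force: 59.0
14.2667 [609.1  21.8 135.3] [-0.002  1.     0.003  0.002]
scoop_lip [([300.0, 255.0], 0.61, [627.9, 3.6])]
scoop_grip [([282.0, 208.0], 0.81, [515.1, 4.2])]
s1 [([300.0, 240.0], 0.66, [563.5, 36.4]), ([166.0, 288.0], 0.62, [579.2, -351.2]), ([298.0, 227.0], 0.52, [510.4, 58.3]), ([286.0, 244.0], 0.44, [560.9, -6.5]), ([370.0, 268.0], 0.42, [744.3, 147.6])]
```

```bash
python3 -m handwheel '[[[0,-1.2,-3,0,0,0],[0,0,-2.5,0,0,0],[0,0,-1.8,0,0,0],[0,0,0,0,0,0],[0,0,0,0,0,0]]]'
python3 -m handwheel '[[[-0.8,0,-0.2,0,0,0],[-0.8,0,-0.2,0,0,0],[-0.8,0,-0.2,0,0,0],[-0.8,0,-0.2,0,0,0],[0,0,0,0,0,0]]]'
python3 look.py wrist w6.png s1
```

```text
time_s: 14.83
position: [604.5, -0.8, 61.1]
ee_rot: [0.0, 1.0, -0.001, -0.0]
wrist_force: [-0.4, 0.4, -0.1]
opening: 24.0
gripper_force: 64.2
time_s: 15.25
position: [571.1, 0.2, 52.8]
ee_rot: [0.0, 1.0, -0.0, -0.0]
wrist_force: [-0.5, -0.2, -0.2]
opening: 24.2
gripper_force: 64.2
15.3 [5.721e+02 2.000e-01 5.300e+01] [ 0.  1. -0. -0.]
s1 [([221.0, 266.0], 0.89, [563.8, 33.3]), ([303.0, 298.0], 0.84, [542.6, -13.3]), ([277.0, 270.0], 0.84, [561.8, 1.8])]
```

View pics/w6.png

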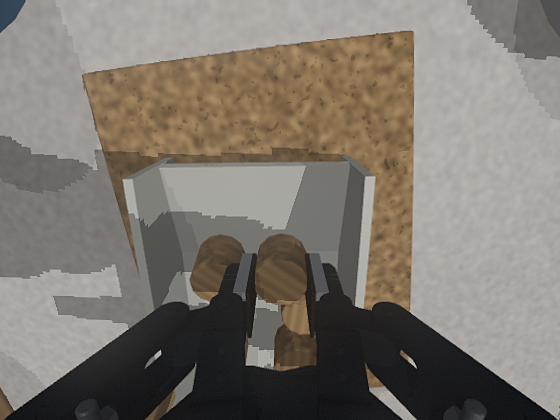

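The cork is in the scoop at px (280,270) with one pushed behind it and one to its left (220,265). I'm releasing here, then fetching the last one.

```bash
python3 -m handwheel '[[[0,0,0,0,0,0],[0,0,0,0,0,0],[0,0,0,0,0,0]]]' 0.4
python3 -m handwheel '[[[0,0,4,0,0,0],[0,0,4,0,0,0],[0,0,4,0,0,0],[0,-4,0,0,0,0],[0,-4,0,0,0,0]]]'
python3 -m handwheel '[[[0,-4,0,0,0,0],[0,-4,0,0,0,0],[0,-4,0,0,0,0],[0,-4,0,0,0,0],[0,-4,0,0,0,0]]]' 0.75
python3 look.py wrist w7.png s1
python3 look.py scene sc7.png s1
```

```text
time_s: 15.6
position: [573.2, 0.3, 52.8]
ee_rot: [-0.0, 1.0, -0.0, 0.0]
wrist_force: [0.1, -0.4, 0.3]
opening: 34.3
gripper_force: 0.0
time_s: 16.02
position: [574.4, -78.8, 175.6]
ee_rot: [-0.0, 1.0, 0.002, 0.002]
wrist_force: [1.3, -0.5, -1.2]
opening: 34.2
gripper_force: 0.0
time_s: 16.43
position: [572.7, -281.8, 172.8]
ee_rot: [-0.0, 1.0, -0.0, 0.0]
wrist_force: [0.4, 0.9, 0.1]
opening: 64.1
gripper_force: 0.0
16.4833 [ 570.8 -291.   172.7] [ 0.002  1.    -0.004 -0.   ]
s1 [([363.0, 183.0], 0.89, [583.4, -357.2])]
16.5833 [ 571.9 -283.6  172.3] [ 0.     1.    -0.003 -0.   ]
s1 [([368.0, 265.0], 0.61, [735.1, 147.2]), ([301.0, 239.0], 0.55, [562.7, 39.7]), ([283.0, 243.0], 0.51, [554.9, -10.7]), ([162.0, 291.0], 0.41, [586.8, -361.7]), ([290.0, 244.0], 0.4, [564.9, 4.5])]
```

```bash
python3 -m handwheel '[[[0.7,-3.7,-1,0,0,0],[0.7,-3.6,-2,0,0,0],[0,0,-3.5,0,0,0],[0,0,-3.5,0,0,0],[0,0,-2,0,0,0]]]'
python3 -m handwheel '[[[0,0,-1.5,0,0,0],[0,0,0,0,0,0],[0,0,0,0,0,0]]]'
python3 -m handwheel '[[[0,0,0,0,0,0],[0,0,0,0,0,0],[0,0,0,0,0,0],[0,0,0,0,0,0]]]' 0
python3 -m handwheel '[[[0,0,3,0,0,0],[0.3,2,4,0,0,0],[0.3,4,1,0,0,0],[0.3,4,1,0,0,0],[0.3,4,1,0,0,0]]]'
python3 -m handwheel '[[[0.3,4,0,0,0,0],[0.3,4,0,0,0,0],[0.3,4,0,0,0,0],[0,4,0,0,0,0],[0,4,0,0,0,0]]]'
python3 -m handwheel '[[[0,2,0,0,0,0],[0,0,0,0,0,0],[0,0,0,0,0,0]]]'
python3 look.py scene sc8.png s1 scoop scoop_lip scoop_grip
```

```text
time_s: 17.05
position: [586.1, -350.7, 49.0]
ee_rot: [-0.001, 1.0, 0.0, -0.001]
wrist_force: [-0.4, -0.0, -0.4]
opening: 64.1
gripper_force: 0.0
time_s: 17.3
position: [587.4, -351.9, 38.2]
ee_rot: [-0.0, 1.0, 0.0, -0.0]
wrist_force: [0.1, -0.4, 1.5]
opening: 64.2
gripper_force: 0.0
time_s: 17.63
position: [587.7, -353.0, 39.6]
ee_rot: [0.001, 1.0, -0.0, 0.001]
wrist_force: [-3.1, 2.3, 12.1]
opening: 24.4
gripper_force: 58.4
time_s: 18.05
position: [598.8, -212.9, 136.7]
ee_rot: [0.0, 1.0, -0.001, 0.001]
wrist_force: [1.1, 0.0, -1.3]
opening: 24.4
gripper_force: 59.0
time_s: 18.47
position: [607.7, -12.2, 135.9]
ee_rot: [-0.0, 1.0, -0.0, 0.001]
wrist_force: [1.5, -0.5, -0.3]
opening: 24.7
gripper_force: 59.0
time_s: 18.72
position: [607.8, 7.4, 135.7]
ee_rot: [-0.0, 1.0, 0.001, 0.0]
wrist_force: [-0.3, -0.3, 0.2]
opening: 24.3
gripper_force: 59.0
18.7667 [607.9   5.7 135.6] [ 0.  1. -0.  0.]
s1 [([292.0, 250.0], 0.65, [590.9, -3.0]), ([295.0, 226.0], 0.64, [503.6, 53.1]), ([302.0, 238.0], 0.5, [559.6, 46.3]), ([279.0, 241.0], 0.45, [541.9, -17.5])]
scoop [([289.0, 240.0], 0.91, [537.2, 15.0]), ([301.0, 238.0], 0.47, [541.0, 51.7])]
scoop_lip [([299.0, 255.0], 0.89, [626.3, 2.3])]
scoop_grip [([281.0, 208.0], 0.67, [514.2, 4.3])]
```

```bash
python3 -m handwheel '[[[-0.3,0.6,-3,0,0,0],[0,0,-2.5,0,0,0],[0,0,-1.7,0,0,0],[0,0,0,0,0,0],[-0.6,0,-0.1,0,0,0]]]'
python3 -m handwheel '[[[0,0,0,0,0,0],[0,0,0,0,0,0],[0,0,0,0,0,0]]]' 0.42
python3 -m handwheel '[[[0,0,4,0,0,0],[0,0,4,0,0,0],[0,0,4,0,0,0],[0,0,4,0,0,0],[0,0,4,0,0,0]]]'
python3 -m handwheel '[[[0,0,4,0,0,0],[0,0,0,0,0,0],[0,0,0,0,0,0],[0,0,0,0,0,0]]]' 0.7
python3 look.py wrist w8.png s1 scoop scoop_lip scoop_grip
```

```text
time_s: 19.38
position: [599.1, 11.3, 61.9]
ee_rot: [0.0, 1.0, -0.001, -0.0]
wrist_force: [-0.1, 0.0, -0.0]
opening: 24.1
gripper_force: 59.0
time_s: 19.63
position: [599.3, 11.8, 63.3]
ee_rot: [-0.0, 1.0, -0.0, 0.001]
wrist_force: [0.2, -1.1, -0.5]
opening: 35.6
gripper_force: 0.0
time_s: 20.05
position: [598.4, 11.9, 265.1]
ee_rot: [-0.0, 1.0, -0.0, 0.001]
wrist_force: [1.5, 0.0, -0.5]
opening: 36.1
gripper_force: 0.0
time_s: 20.38
position: [598.5, 11.9, 302.3]
ee_rot: [-0.0, 1.0, -0.0, 0.0]
wrist_force: [0.1, 0.1, -0.2]
opening: 60.0
gripper_force: 0.0
20.4333 [598.3  11.8 301.5] [ 0.  1. -0. -0.]
s1 [([280.0, 177.0], 0.97, [584.6, 12.0]), ([298.0, 206.0], 0.81, [544.6, -12.0]), ([290.0, 191.0], 0.63, [565.1, -1.8]), ([264.0, 190.0], 0.62, [566.1, 34.2]), ([64.0, 182.0], 0.25, [578.4, 306.5])]
scoop [([281.0, 211.0], 0.58, [532.5, 11.2]), ([96.0, 326.0], 0.36, [330.3, 317.7])]
scoop_lip [([279.0, 149.0], 0.85, [622.3, 13.5]), ([263.0, 194.0], 0.3, [562.7, 34.2])]
scoop_grip [([277.0, 256.0], 0.77, [513.9, 15.6])]
```

View pics/w8.png

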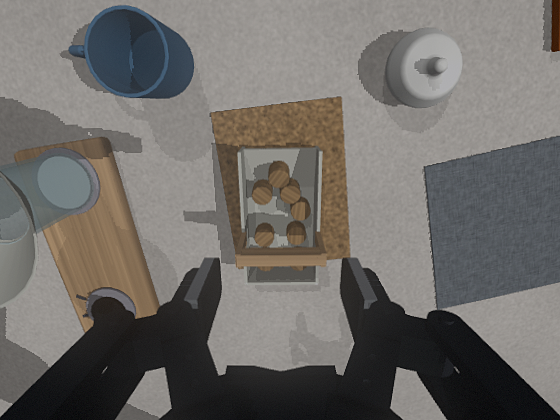

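The picture shows all eight corks in the scoop (six visible, two behind the bail); scoop axis runs along column 280, lip at about (279,149). The mug and pumpkin are untouched. Before lifting, I'll rehearse the pouring tilt empty-handed above the funnel.

```bash
python3 -m handwheel '[[[0,1,2,0,0,7],[0,1,2,0,0,7],[0,1,2,0,0,7],[0,1,2,0,0,7],[0,1,2,0,0,7]]]'
python3 -m handwheel '[[[0,1,0,0,0,7],[0,1,0,0,0,7],[0,1,0,0,0,7],[0,1,0,0,0,7],[0,1,0,0,0,7]]]'
python3 -m handwheel '[[[0,1,0,0,0,7],[0,1,0,0,0,7],[0,1,0,0,0,7],[0,1,0,0,0,7],[0,1,0,0,0,7]]]'
python3 -m handwheel '[[[0,1,0,0,0,7],[0,1,0,0,0,7],[0,1,0,0,0,7],[0,1,0,0,0,7],[0,1,0,0,0,7]]]'
python3 -m handwheel '[[[0,1,0,0,0,7],[0,1,0,0,0,7],[0,1,0,0,0,7],[0,1,0,0,0,7],[0,1,0,0,0,7]]]'
python3 -m handwheel '[[[0,1,0,0,0,5],[0,0,0,0,0,0],[0,0,0,0,0,0]]]'
python3 -c "
from bench import arm; print(arm.get_state()['joints'].round(2))"
python3 look.py wrist w9.png funnel_rim dial_grip jar_floor
python3 -m handwheel '[[[0,0,0,-7,0,0],[0,0,0,-7,0,0],[0,0,0,-7,0,0],[0,0,0,-7,0,0],[0,0,0,-7,0,0]]]'
python3 -m handwheel '[[[0,0,0,-7,0,0],[0,0,0,-7,0,0],[0,0,0,-7,0,0],[0,0,0,-4,0,0],[0,0,0,0,0,0]]]'
python3 -c "
from h import *
s=arm.get_state(); print(s['joints'].round(2),R.from_quat(np.roll(s['ee_rot'],-1)).as_matrix().round(2).tolist())"
```

```text
time_s: 21.05
position: [598.5, 62.3, 402.4]
ee_rot: [-0.0, 0.953, 0.303, -0.0]
wrist_force: [0.3, 0.1, -0.3]
opening: 59.6
gripper_force: 0.0
time_s: 21.47
position: [598.6, 112.3, 401.4]
ee_rot: [-0.0, 0.818, 0.576, -0.0]
wrist_force: [0.2, -0.4, 1.0]
opening: 59.7
gripper_force: 0.0
time_s: 21.88
position: [598.6, 162.3, 401.4]
ee_rot: [-0.0, 0.607, 0.795, -0.0]
wrist_force: [0.5, 0.9, -0.3]
opening: 59.8
gripper_force: 0.0
time_s: 22.3
position: [598.7, 212.3, 401.4]
ee_rot: [-0.0, 0.339, 0.941, -0.0]
wrist_force: [-0.0, -0.7, -0.7]
opening: 59.8
gripper_force: 0.0
time_s: 22.72
position: [598.7, 262.3, 401.3]
ee_rot: [-0.0, 0.041, 0.999, -0.0]
wrist_force: [-0.3, -1.0, 0.2]
opening: 59.8
gripper_force: 0.0
time_s: 22.97
position: [598.6, 272.0, 401.3]
ee_rot: [-0.001, 0.001, 1.0, -0.0]
wrist_force: [0.4, -0.9, 0.3]
opening: 59.9
gripper_force: 0.0
[ 0.01  0.48 -0.74  1.3   0.32  1.48  0.87]
23.0167 [598.8 271.4 401.5] [-0.     0.002  1.    -0.   ]
funnel_rim [([303.0, 165.0], 0.89, [582.0, 296.4]), ([119.0, 154.0], 0.16, [568.3, 99.4])]
dial_grip []
jar_floor [([294.0, 142.0], 0.85, [577.5, 293.8]), ([45.0, 216.0], 0.39, [697.1, -131.7])]
time_s: 23.58
position: [598.7, 272.0, 403.0]
ee_rot: [0.001, 0.002, 0.953, -0.303]
wrist_force: [0.2, -1.5, 0.1]
opening: 59.6
gripper_force: 0.0
time_s: 24.0
position: [599.1, 272.3, 396.1]
ee_rot: [-0.002, -0.002, 0.892, -0.452]
wrist_force: [-1.3, 0.5, -0.9]
opening: 60.0
gripper_force: 0.0
[-0.7   0.7  -0.08  1.09  0.74  2.    0.88] [[-1.0, -0.0, -0.0], [-0.0, 0.59, -0.81], [0.01, -0.81, -0.59]]
```

View pics/w9.png

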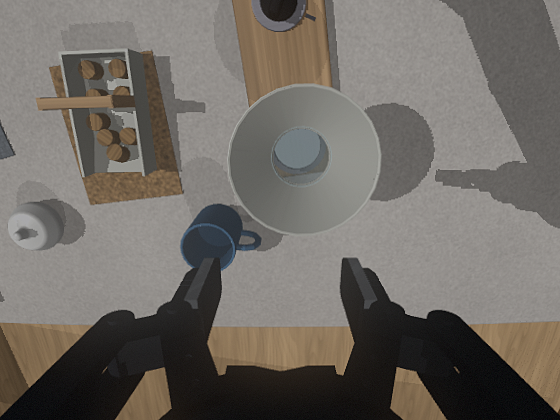

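The wrist picture shows the funnel centred at px (305,160) with all eight corks in the scoop at left, around (105,105). Tilt here stops at 54° with joint 6 at its limit, so I'm trying a yaw of 150°, which should leave more room.

```bash
python3 -m handwheel '[[[0,0,0,7,0,0],[0,0,0,7,0,0],[0,0,0,7,0,0],[0,0,0,7,0,0],[0,0,0,7,0,0]]]'
python3 -m handwheel '[[[0,0,0,7,0,0],[0,0,0,7,0,0],[0,0,0,5,0,0],[0,0,0,0,0,0]]]'
python3 -m handwheel '[[[0,0,0,0,0,7],[0,0,0,0,0,7],[0,0,0,0,0,7],[0,0,0,0,0,7],[0,0,0,0,0,7]]]'
python3 -m handwheel '[[[0,0,0,0,0,7],[0,0,0,0,0,7],[0,0,0,0,0,7],[0,0,0,0,0,4],[0,0,0,0,0,0]]]'
python3 -c "
from h import *
s=arm.get_state(); print(s['joints'].round(2),R.from_quat(np.roll(s['ee_rot'],-1)).as_matrix().round(2).tolist())"
python3 -m handwheel '[[[0,0,0,-3.5,-6,0],[0,0,0,-3.5,-6,0],[0,0,0,-3.5,-6,0],[0,0,0,-3.5,-6,0],[0,0,0,-3.5,-6,0]]]'
python3 -m handwheel '[[[0,0,0,-3.5,-6,0],[0,0,0,-3.5,-6,0],[0,0,0,-3.5,-6,0],[0,0,0,-3.5,-6,0],[0,0,0,-3.5,-6,0]]]'
python3 -c "
from h import *
s=arm.get_state(); print(s['joints'].round(2),R.from_quat(np.roll(s['ee_rot'],-1)).as_matrix().round(2).tolist())"
```

```text
time_s: 24.42
position: [599.4, 272.4, 399.2]
ee_rot: [-0.001, -0.001, 0.988, -0.154]
wrist_force: [1.8, 0.1, -0.5]
opening: 59.6
gripper_force: 0.0
time_s: 24.75
position: [600.6, 268.3, 399.8]
ee_rot: [0.0, 0.001, 1.0, 0.009]
wrist_force: [0.3, -0.1, 0.3]
opening: 59.6
gripper_force: 0.0
time_s: 25.17
position: [599.1, 272.2, 398.1]
ee_rot: [-0.003, -0.306, 0.952, 0.005]
wrist_force: [1.4, 0.0, 0.2]
opening: 60.0
gripper_force: 0.0
time_s: 25.58
position: [599.2, 272.2, 398.0]
ee_rot: [-0.004, -0.504, 0.864, 0.004]
wrist_force: [-0.4, 0.2, 0.0]
opening: 59.7
gripper_force: 0.0
[-0.15  0.44 -0.47  1.3   0.18  1.46  2.02] [[-0.49, -0.87, -0.01], [-0.87, 0.49, 0.0], [0.0, 0.01, -1.0]]
time_s: 26.0
position: [599.3, 272.9, 399.2]
ee_rot: [0.147, -0.478, 0.827, -0.257]
wrist_force: [1.0, 0.6, -0.5]
opening: 59.7
gripper_force: 0.0
time_s: 26.42
position: [598.9, 273.7, 399.1]
ee_rot: [0.283, -0.412, 0.713, -0.492]
wrist_force: [-0.1, -0.8, 0.3]
opening: 59.5
gripper_force: 0.0
[-0.65  0.34 -0.3   1.84  1.41  1.33  1.03] [[-0.5, -0.31, 0.81], [-0.87, 0.18, -0.47], [0.0, -0.93, -0.36]]
```

Yaw 150° reaches 69° of tilt with comfortable joint values. I'm going back to take the scoop by its bail.

```bash
python3 -m handwheel '[[[0,0,0,3.5,6,0],[0,0,0,3.5,6,0],[0,0,0,3.5,6,0],[0,0,0,3.5,6,0],[0,0,0,3.5,6,0]]]'
python3 -m handwheel '[[[0,0,0,3.5,6,0],[0,0,0,3.5,6,0],[0,0,0,3.5,6,0],[0,0,0,3.5,6,0],[0,0,0,3.5,6,0]]]' 0.6
python3 -m handwheel '[[[-0.4,-1.2,0,0,0,-7],[-0.4,-1.2,0,0,0,-7],[-0.4,-1.2,0,0,0,-7],[-0.4,-1.2,0,0,0,-7],[-0.4,-1.2,0,0,0,-7]]]'
python3 -m handwheel '[[[-0.4,-1.2,0,0,0,-7],[-0.4,-1.2,0,0,0,-7],[-0.4,-1.2,0,0,0,-7],[-0.4,-1.2,0,0,0,-7],[-0.4,-1.2,0,0,0,-7]]]'
python3 -m handwheel '[[[-0.4,-1.2,-1,0,0,-7],[-0.4,-1.2,-1,0,0,-7],[-0.4,-1.2,-1,0,0,-7],[-0.4,-1.2,-1,0,0,-7],[-0.4,-1.2,-1,0,0,-7]]]'
python3 -m handwheel '[[[-0.4,-1.2,-1,0,0,-7],[-0.4,-1.2,-1,0,0,-7],[-0.4,-1.2,-1,0,0,-7],[-0.4,-1.2,-1,0,0,-7],[-0.4,-1.2,-1,0,0,-7]]]'
python3 -m handwheel '[[[-0.4,-1.2,-1,0,0,-7],[0,0,-1,0,0,-3],[0,0,0,0,0,0],[0,0,0,0,0,0]]]'
python3 look.py wrist w10.png scoop scoop_grip scoop_lip
python3 -c "
from h import *
s=arm.get_state(); print(s['joints'].round(2),R.from_quat(np.roll(s['ee_rot'],-1)).as_matrix().round(3).tolist())"
```

```text
time_s: 26.83
position: [599.0, 273.6, 399.2]
ee_rot: [0.145, -0.479, 0.828, -0.252]
wrist_force: [-1.2, -1.2, -1.0]
opening: 59.7
gripper_force: 0.0
time_s: 27.25
position: [599.4, 272.3, 399.3]
ee_rot: [-0.004, -0.501, 0.865, 0.007]
wrist_force: [-0.8, 0.5, -0.6]
opening: 50.9
gripper_force: 0.0
time_s: 27.67
position: [579.1, 211.5, 397.7]
ee_rot: [-0.003, -0.214, 0.977, 0.005]
wrist_force: [0.1, -0.3, -0.7]
opening: 51.3
gripper_force: 0.0
time_s: 28.08
position: [559.1, 151.6, 397.8]
ee_rot: [-0.001, 0.089, 0.996, 0.006]
wrist_force: [0.2, -0.3, 0.5]
opening: 51.3
gripper_force: 0.0
time_s: 28.5
position: [539.2, 91.7, 347.3]
ee_rot: [0.001, 0.385, 0.923, 0.006]
wrist_force: [0.4, -0.4, -0.5]
opening: 51.4
gripper_force: 0.0
time_s: 28.92
position: [519.3, 31.7, 297.3]
ee_rot: [0.003, 0.644, 0.765, 0.006]
wrist_force: [-0.2, 0.6, 0.5]
opening: 51.1
gripper_force: 0.0
time_s: 29.25
position: [515.6, 20.3, 277.6]
ee_rot: [0.003, 0.705, 0.709, 0.005]
wrist_force: [-0.1, 0.2, 1.3]
opening: 51.2
gripper_force: 0.0
29.3 [515.8  20.4 278. ] [0.003 0.705 0.709 0.006]
scoop [([292.0, 172.0], 0.65, [533.1, 15.8])]
scoop_grip [([276.0, 201.0], 0.93, [513.2, 9.0])]
scoop_lip [([366.0, 177.0], 0.71, [624.4, 14.6])]
[-0.11  0.19  0.01  1.86 -0.    1.07 -0.09] [[-0.006, 1.0, 0.013], [1.0, 0.006, 0.003], [0.003, 0.013, -1.0]]
```

```bash
python3 -m handwheel '[[[-0.2,-0.8,-3,0,0.7,0],[0,0,-4,0,0,0],[0,0,-4,0,0,0],[0,0,-3,0,0,0],[0,0,-2,0,0,0]]]'
python3 -m handwheel '[[[0,0,-1,0,0,0],[0,0,0,0,0,0],[0,0,0,0,0,0]]]'
python3 -m handwheel '[[[0,0,0,0,0,0],[0,0,0,0,0,0],[0,0,0,0,0,0],[0,0,0,0,0,0],[0,0,0,0,0,0]]]' 0
python3 -m handwheel '[[[0,0,0.5,0,0,0],[0,0,1,0,0,0],[0,0,1,0,0,0],[0,0,1,0,0,0],[0,0,0,0,0,0]]]'
python3 look.py scene sc11.png scoop scoop_grip scoop_lip s1
```

```text
time_s: 29.87
position: [512.7, 11.8, 114.8]
ee_rot: [-0.002, 0.705, 0.709, 0.0]
wrist_force: [0.7, 0.3, -0.6]
opening: 51.0
gripper_force: 0.0
time_s: 30.12
position: [514.2, 11.8, 108.1]
ee_rot: [-0.001, 0.705, 0.709, 0.001]
wrist_force: [0.5, 0.1, 0.2]
opening: 51.0
gripper_force: 0.0
time_s: 30.53
position: [514.3, 11.7, 108.5]
ee_rot: [-0.0, 0.705, 0.709, 0.002]
wrist_force: [-2.4, 0.1, 10.9]
opening: 13.1
gripper_force: 58.9
time_s: 30.95
position: [514.7, 11.7, 144.8]
ee_rot: [-0.0, 0.705, 0.709, 0.002]
wrist_force: [1.7, 0.5, -3.5]
opening: 13.3
gripper_force: 58.8
31.0 [514.3  11.7 143.8] [-0.     0.705  0.709  0.002]
scoop [([288.0, 231.0], 0.76, [497.1, 33.2]), ([378.0, 215.0], 0.42, [552.0, 308.6]), ([369.0, 268.0], 0.42, [732.6, 154.1])]
scoop_grip [([283.0, 196.0], 0.88, [466.4, 33.5]), ([293.0, 249.0], 0.61, [681.7, -43.5])]
scoop_lip [([298.0, 241.0], 0.72, [574.3, 24.5]), ([270.0, 215.0], 0.61, [430.0, 6.9])]
s1 [([300.0, 226.0], 0.66, [509.0, 64.9]), ([289.0, 234.0], 0.54, [526.0, 20.0]), ([279.0, 231.0], 0.49, [500.1, 2.7]), ([295.0, 233.0], 0.43, [531.1, 38.1])]
```

View pics/sc11.png

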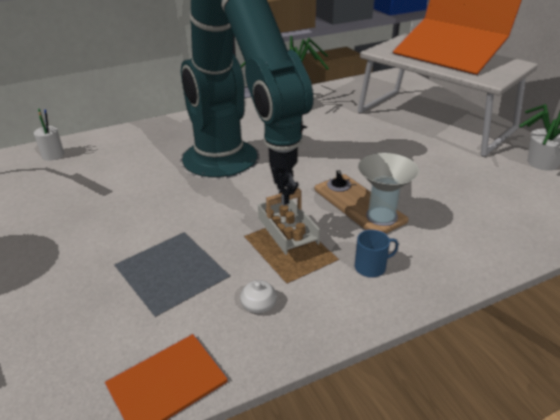

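The scene picture shows the scoop lifted level at px (288,215) with the corks in it and the pad empty. I'm carrying it to the funnel while turning it 150°.

```bash
python3 -m handwheel '[[[0,0,2,0,-2.5,0],[0,0,3,0,-2.5,0],[0,0,3,0,0,0],[0,0,3,0,0,0],[0,0,2,0,0,0]]]'
python3 -m handwheel '[[[0.5,1.25,0.4,0,0,4],[0.5,1.25,0.4,0,0,6],[0.5,1.25,0.4,0,0,7],[0.5,1.25,0.4,0,0,7],[0.5,1.25,0.4,0,0,7]]]'
python3 -m handwheel '[[[0.5,1.25,0.4,0,0,7],[0.5,1.25,0.4,0,0,7],[0.5,1.25,0.4,0,0,7],[0.5,1.25,0.4,0,0,7],[0.5,1.25,0.4,0,0,7]]]'
python3 -m handwheel '[[[0.5,1.25,0.4,0,0,7],[0.5,1.25,0.4,0,0,7],[0.5,1.25,0.4,0,0,7],[0.5,1.25,0.4,0,0,7],[0.5,1.25,0.4,0,0,7]]]'
python3 -m handwheel '[[[0.5,1.25,0.4,0,0,7],[0.5,1.25,0.4,0,0,7],[0.5,1.25,0.4,0,0,7],[0.5,1.25,0.4,0,0,7],[0.5,1.25,0.4,0,0,6]]]'
python3 -m handwheel '[[[0.5,1.2,0.3,0,0,5],[0,0,0,0,0,3],[0,0,0,0,0,0],[0,0,0,0,0,0]]]'
python3 look.py scene sc12.png scoop_lip s1
python3 -c "
from h import *
s=arm.get_state(); print(s['joints'].round(2),R.from_quat(np.roll(s['ee_rot'],-1)).as_matrix().round(3).tolist())"
```

```text
time_s: 31.62
position: [513.8, 11.6, 274.7]
ee_rot: [0.03, 0.705, 0.708, 0.033]
wrist_force: [1.1, 0.6, -2.8]
opening: 13.3
gripper_force: 59.4
time_s: 32.03
position: [538.6, 74.7, 292.0]
ee_rot: [0.02, 0.487, 0.872, 0.039]
wrist_force: [-0.6, 0.8, -2.7]
opening: 13.0
gripper_force: 59.4
time_s: 32.45
position: [563.6, 137.1, 311.8]
ee_rot: [0.007, 0.202, 0.978, 0.043]
wrist_force: [1.3, -0.2, -3.9]
opening: 13.2
gripper_force: 59.4
time_s: 32.87
position: [588.7, 199.5, 331.8]
ee_rot: [-0.006, -0.101, 0.994, 0.043]
wrist_force: [-0.3, 0.5, -3.9]
opening: 13.1
gripper_force: 59.4
time_s: 33.28
position: [613.9, 261.9, 351.6]
ee_rot: [-0.019, -0.387, 0.921, 0.04]
wrist_force: [0.1, 0.3, -3.9]
opening: 12.5
gripper_force: 59.4
time_s: 33.62
position: [618.7, 273.3, 354.4]
ee_rot: [-0.021, -0.447, 0.893, 0.038]
wrist_force: [-0.9, -1.0, -3.1]
opening: 13.3
gripper_force: 59.4
33.6667 [618.7 273.1 354.7] [-0.021 -0.447  0.894  0.038]
scoop_lip [([391.0, 128.0], 0.85, [126.9, 658.6])]
s1 [([394.0, 135.0], 0.64, [173.1, 642.8]), ([402.0, 143.0], 0.62, [235.1, 632.6]), ([404.0, 150.0], 0.58, [284.5, 602.6])]
[-0.15  0.51 -0.43  1.29  0.13  1.42  1.94] [[-0.6, -0.797, -0.072], [-0.8, 0.598, 0.05], [0.003, 0.087, -0.996]]
```

View pics/sc12.png

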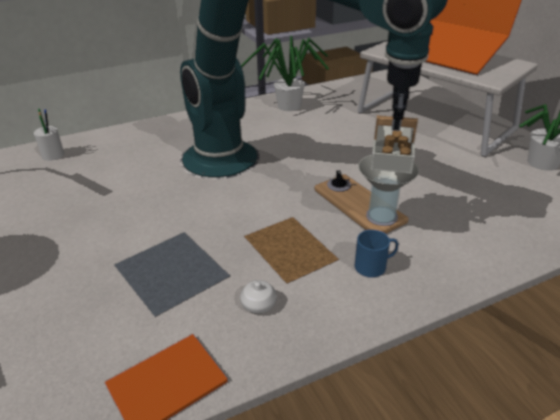

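The scoop is above the funnel at px (395,145) with its corks at the back. Now tilting, slowly towards the end.

```bash
python3 -m handwheel '[[[0,0,0,-4.2,-5.6,0],[0,0,-0.3,-4.2,-5.6,0],[0,0,-0.3,-4.2,-5.6,0],[0,0,-0.3,-4.2,-5.6,0],[0,0,-0.3,-3,-4,0]]]'
python3 -m handwheel '[[[0,0,0,-1.8,-2.4,0],[0,0,0,-1.2,-1.6,0],[0,0,0,-1.2,-1.6,0],[0,0,0,0,0,0],[0,0,0,0,0,0]]]'
python3 look.py scene sc13.png s1
python3 -m handwheel '[[[0,0,0,-1.2,-1.6,0],[0,0,0,-1.2,-1.6,0],[0,0,0,0,0,0],[0,0,0,0,0,0],[0,0,0,0,0,0]]]'
python3 look.py scene sc14.png s1
python3 -m handwheel '[[[0,0,0,-1.2,-1.6,0],[0,0,0,-1.2,-1.6,0],[0,0,0,0,0,0],[0,0,0,0,0,0],[0,0,0,0,0,0]]]'
python3 look.py scene sc15.png s1
python3 -c "
import cv2,numpy as np
cv2.imwrite('pics/m1.png',np.hstack([cv2.resize(cv2.imread(f'pics/sc{i}.png')[80:240,320:460],None,fx=1.85,fy=1.85) for i in (13,14,15)]))"
```

```text
time_s: 34.18
position: [617.8, 274.6, 344.1]
ee_rot: [0.109, -0.435, 0.867, -0.219]
wrist_force: [-0.4, -0.1, -4.3]
opening: 13.3
gripper_force: 59.4
time_s: 34.6
position: [618.3, 273.7, 343.4]
ee_rot: [0.133, -0.427, 0.853, -0.269]
wrist_force: [0.9, -0.4, -2.9]
opening: 13.0
gripper_force: 59.6
34.65 [618.7 273.4 343.5] [ 0.133 -0.427  0.853 -0.269]
s1 [([383.0, 170.0], 0.62, [362.0, 459.2]), ([392.0, 172.0], 0.53, [385.4, 475.6])]
time_s: 35.12
position: [618.9, 273.3, 343.6]
ee_rot: [0.147, -0.422, 0.843, -0.299]
wrist_force: [0.2, 0.4, -2.8]
opening: 13.0
gripper_force: 59.7
35.1667 [619.  273.2 343.6] [ 0.147 -0.422  0.843 -0.299]
s1 []
time_s: 35.63
position: [618.8, 273.5, 343.6]
ee_rot: [0.162, -0.417, 0.832, -0.328]
wrist_force: [0.2, 0.4, -2.2]
opening: 13.6
gripper_force: 59.7
35.6833 [618.9 273.4 343.6] [ 0.162 -0.416  0.832 -0.328]
s1 []
```

View pics/m1.png

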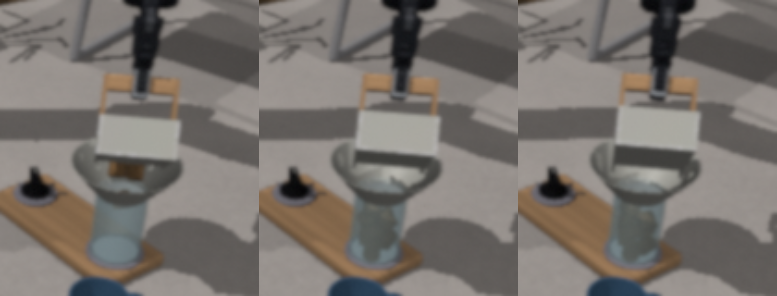

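The frames show the corks leaving the lip and ending in the jar: the first has corks at the lip, and in the third the jar is dark with corks and the scoop empty. The wrist force is down to the scoop's own weight. Now levelling the scoop and checking.

```bash
python3 -m handwheel '[[[0,0,3,0,0,0],[0,0,2,4.2,5.6,0],[0,0,0,4.2,5.6,0],[0,0,0,4.2,5.6,0],[0,0,0,4.2,5.6,0]]]'
python3 -m handwheel '[[[0,0,0,4.2,5.6,0],[0,0,0,3.4,4.6,0],[0,-3,0,0,0,-7],[0,-3,0,0,0,-7],[0,-3,0,0,0,-7]]]'
python3 -m handwheel '[[[-0.4,-2,0,0,0,-7],[-0.4,-2,0,0,0,-7],[-0.4,-2,0,0,0,-7],[-0.4,-2,0,0,0,-7],[-0.4,-2,0,0,0,-7]]]'
python3 look.py side sd16.png s1
python3 look.py scene sc16.png mat s1
python3 - <<'E'
from h import *
s=arm.get_state(); print(R.from_quat(np.roll(s['ee_rot'],-1)).as_matrix().round(3).tolist())
a=cv2.imread('pics/sd16.png')[220:350,130:260]; b=cv2.imread('pics/sc16.png')[140:270,330:460]
cv2.imwrite('pics/m2.png',np.hstack([cv2.resize(x,(395,395),interpolation=cv2.INTER_CUBIC) for x in(a,b)]))
c=snap('scene')
for p in [(246,238),(291,220),(336,256),(291,278)]: print(at(c,p,3))
E
```

```text
time_s: 36.15
position: [618.7, 274.2, 395.4]
ee_rot: [0.058, -0.445, 0.886, -0.114]
wrist_force: [-0.5, -0.0, -3.9]
opening: 12.9
gripper_force: 59.6
time_s: 36.57
position: [619.0, 181.9, 393.2]
ee_rot: [0.004, -0.275, 0.961, -0.019]
wrist_force: [1.1, -0.3, -2.3]
opening: 13.2
gripper_force: 59.6
time_s: 36.98
position: [598.5, 82.3, 393.8]
ee_rot: [-0.002, 0.027, 0.999, -0.02]
wrist_force: [-0.0, -0.1, -2.7]
opening: 12.9
gripper_force: 59.6
37.0333 [598.4  77.8 394. ] [-0.002  0.034  0.999 -0.02 ]
s1 []
37.1333 [598.8  81.9 393.9] [-0.002  0.025  0.999 -0.02 ]
mat [([289.0, 248.0], 0.67, [564.3, 2.5])]
s1 []
[[-0.999, 0.045, -0.005], [0.045, 0.998, -0.039], [0.003, -0.039, -0.999]]
[472.9 -89.9   3. ]
[454.8  63.1   3. ]
[653.8 100.7   3. ]
[675.7 -47.1   3. ]
```

View pics/m2.png

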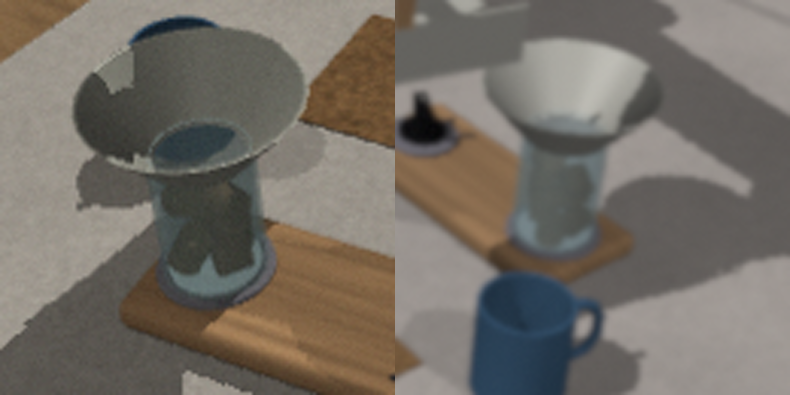

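The corks fill the jar below the throat, and the funnel and desk are clear of them in both views. I'm returning the scoop to its mat, whose centre measures about (564,7).

```bash
python3 -m handwheel '[[[-0.5,-0.7,0,2.2,-0.3,0],[-0.5,-0.7,0,0,0,-7],[-0.5,-0.7,0,0,0,-7],[-0.5,-0.7,0,0,0,-7],[-0.5,-0.7,0,0,0,-7]]]'
python3 -m handwheel '[[[-0.5,-0.7,-3,0,0,-7],[-0.5,-0.7,-3,0,0,-7],[-0.5,-0.7,-3,0,0,-7],[-0.5,-0.7,-3,0,0,-7],[-0.5,-0.7,-3,0,0,-7]]]'
python3 -m handwheel '[[[-0.5,-0.5,-3,0,0,-7],[0,0,-3,0,0,-7],[0,0,-2,0,0,-7],[0,0,-1.2,0,0,-3.4],[0,0,0,0,0,0]]]'
python3 look.py side sd17.png scoop_lip scoop_grip
python3 - <<'E'
from h import *
s=arm.get_state(); print(R.from_quat(np.roll(s['ee_rot'],-1)).as_matrix().round(3).tolist())
E
```

```text
time_s: 37.7
position: [573.5, 49.2, 393.3]
ee_rot: [-0.0, 0.267, 0.964, -0.0]
wrist_force: [-0.2, 0.6, -2.1]
opening: 13.2
gripper_force: 59.6
time_s: 38.12
position: [548.4, 14.2, 242.1]
ee_rot: [-0.0, 0.544, 0.839, -0.0]
wrist_force: [0.5, 1.1, -2.0]
opening: 13.3
gripper_force: 59.6
time_s: 38.53
position: [542.6, 9.6, 148.8]
ee_rot: [-0.002, 0.708, 0.706, -0.002]
wrist_force: [-0.5, -0.5, -3.2]
opening: 12.9
gripper_force: 59.5
38.5833 [543.3   9.5 150.5] [-0.001  0.707  0.708 -0.001]
scoop_lip [([247.0, 219.0], 0.88, [694.4, -53.0])]
scoop_grip [([278.0, 211.0], 0.6, [572.6, -33.1])]
[[-0.002, 1.0, -0.0], [1.0, 0.002, 0.001], [0.001, -0.0, -1.0]]
```

```bash
python3 -m handwheel '[[[0,0,-1.5,0,0,0],[0,0,-1.2,0,0,0],[0,0,-0.7,0,0,0],[0,0,-0.4,0,0,0],[0,0,0,0,0,0]]]'
python3 -m handwheel '[[[0,0,-0.2,0,0,0],[0,0,-0.1,0,0,0],[0,0,0,0,0,0]]]'
python3 look.py side sd18.png scoop_lip scoop_grip scoop
```

```text
time_s: 39.1
position: [543.4, 8.6, 112.8]
ee_rot: [-0.001, 0.708, 0.707, -0.001]
wrist_force: [-0.9, -0.6, -3.3]
opening: 13.1
gripper_force: 59.5
time_s: 39.35
position: [543.8, 8.7, 110.5]
ee_rot: [-0.0, 0.708, 0.706, -0.0]
wrist_force: [-0.4, 0.7, -2.8]
opening: 12.7
gripper_force: 59.6
39.4 [543.8   8.6 110.6] [-0.     0.708  0.706 -0.   ]
scoop_lip [([246.0, 230.0], 0.97, [664.3, -7.4]), ([190.0, 250.0], 0.54, [744.7, 144.9]), ([261.0, 207.0], 0.41, [696.3, -128.2])]
scoop_grip [([281.0, 216.0], 0.91, [553.2, -15.0])]
scoop [([274.0, 250.0], 0.68, [562.0, 7.4])]
```

```bash
python3 -m handwheel '[[[0,0,-0.2,0,0,0],[0,0,0,0,0,0],[0,0,0,0,0,0]]]'
python3 -m handwheel '[[[0,0,0,0,0,0],[0,0,0,0,0,0],[0,0,0,0,0,0],[0,0,0,0,0,0]]]' 0.6
python3 -m handwheel '[[[0,0,3,0,0,0],[0,0,4,0,0,0],[0,0,4,0,0,0],[0,0,4,0,0,0],[0,0,4,0,0,0]]]'
python3 -m handwheel '[[[-2.5,3,0,0,0,0],[-2.5,3,0,0,0,0],[-2.5,3,0,0,0,0],[-2.5,3,0,0,0,0],[0,0,0,0,0,0]]]'
python3 look.py wrist w19.png dial_grip lamp funnel_rim scoop c1
```

```text
time_s: 39.8
position: [544.0, 8.5, 108.8]
ee_rot: [-0.0, 0.708, 0.706, 0.0]
wrist_force: [-1.9, -0.3, 5.4]
opening: 13.1
gripper_force: 60.7
time_s: 40.13
position: [543.7, 8.7, 108.3]
ee_rot: [-0.0, 0.708, 0.706, -0.0]
wrist_force: [0.9, -0.4, -0.7]
opening: 51.7
gripper_force: 0.0
time_s: 40.55
position: [543.2, 8.6, 300.4]
ee_rot: [-0.0, 0.708, 0.706, -0.0]
wrist_force: [0.1, -0.3, -0.7]
opening: 51.4
gripper_force: 0.0
time_s: 40.97
position: [439.8, 133.8, 298.6]
ee_rot: [-0.001, 0.705, 0.709, 0.0]
wrist_force: [0.8, 0.9, 0.3]
opening: 51.3
gripper_force: 0.0
41.0167 [441.8 131.3 298.7] [-0.001  0.706  0.708  0.   ]
dial_grip [([226.0, 47.0], 0.9, [382.0, 269.7])]
lamp []
funnel_rim [([366.0, 292.0], 0.66, [512.7, 61.6]), ([420.0, 14.0], 0.16, [529.9, 271.4])]
scoop [([363.0, 253.0], 0.72, [562.6, 3.9])]
c1 [([452.0, 6.0], 0.91, [633.2, 323.6]), ([428.0, 37.0], 0.67, [609.5, 289.4]), ([418.0, 15.0], 0.64, [595.9, 312.2])]
```

View pics/w19.png

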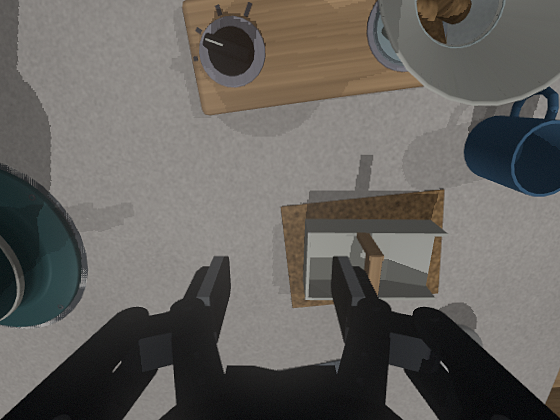

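The scoop stands upright on its mat (px 365,253), and the dial is at (230,48) with its pointer near the dot. Corks are visible in the funnel throat at (440,15), so I'll look straight down to check how high they sit.

```bash
python3 -m handwheel '[[[3.4,2,2.5,0,0,0],[3.4,2,2.5,0,0,0],[3.4,2,2.5,0,0,0],[3.4,1,2.5,0,0,0],[0,0,0,0,0,0]]]'
python3 -m handwheel '[[[0,0,0,0,0,0],[0,0,0,0,0,0]]]'
python3 look.py wrist w20.png funnel_rim jar_floor c1 dial_grip lamp
python3 look.py side sd20.png c1
python3 -c "
import cv2,numpy as np
a=cv2.imread('pics/w20.png')[20:240,170:390];b=cv2.imread('pics/sd20.png')[230:340,150:260]
cv2.imwrite('pics/m3.png',np.hstack([cv2.resize(x,(400,400),interpolation=cv2.INTER_CUBIC) for x in(a,b)]))"
```

```text
time_s: 41.68
position: [572.8, 192.9, 392.4]
ee_rot: [0.001, 0.708, 0.706, 0.002]
wrist_force: [0.8, -0.2, -0.3]
opening: 50.9
gripper_force: 0.0
time_s: 41.85
position: [567.3, 190.9, 388.1]
ee_rot: [-0.001, 0.708, 0.706, -0.001]
wrist_force: [-0.8, -0.4, 0.1]
opening: 51.2
gripper_force: 0.0
41.9 [566.8 190.9 388.3] [-0.001  0.708  0.706 -0.001]
funnel_rim []
jar_floor [([289.0, 80.0], 0.95, [579.3, 302.1])]
c1 [([278.0, 82.0], 0.92, [563.2, 299.3]), ([307.0, 73.0], 0.63, [605.8, 312.0])]
dial_grip [([146.0, 108.0], 0.8, [381.0, 265.5]), ([304.0, 74.0], 0.38, [597.7, 307.0]), ([282.0, 81.0], 0.21, [568.9, 298.6])]
lamp [([224.0, 97.0], 0.86, [478.9, 279.7])]
42.2 [567.  191.6 389.3] [-0.     0.708  0.706 -0.   ]
c1 []
```

View pics/m3.png

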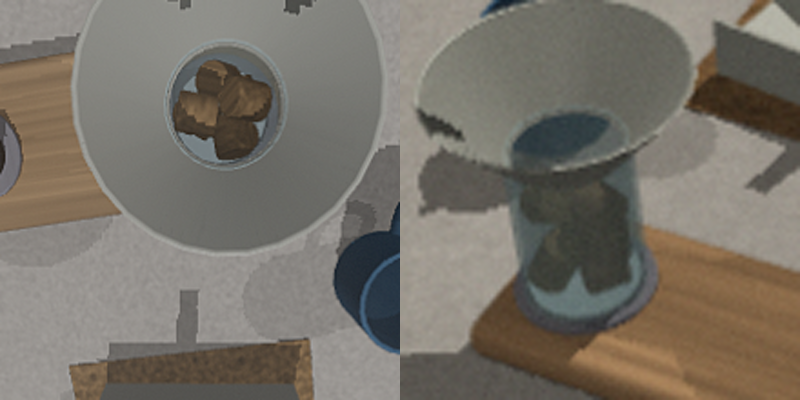

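Looking down, the corks lie below the throat inside the jar, and the side view confirms it. Next I move above the dial and measure the lamp yaw and pointer angle numerically.

```bash
python3 -m handwheel '[[[-3.5,0,-2,0,0,0],[-3.5,0,-2,0,0,0],[-3.5,0,-2,0,0,0],[-3.5,0,-2,0,0,0],[-2,0,0,0,0,0]]]'
python3 -m handwheel '[[[0,0,0,0,0,0],[0,0,0,0,0,0],[0,0,0,0,0,0]]]'
cat > dial.py <<'E'
from h import *
s=snap('wrist','w21.png'); print(arm.get_state()['position'].round(1))
d=[(x['position'],x['score']) for x in arm.tip_of('dial_grip','wrist')]; print(d)
def warp(z,x0,y0,w,h,k):
    X,Y=np.meshgrid(x0+np.arange(w)/k,y0+np.arange(h)/k)
    m=np.array([proj(s,(a,b,z)) for a,b in zip(X.ravel(),Y.ravel())],np.float32).reshape(h,w,2)
    return cv2.remap(s['frame'],m[...,0],m[...,1],cv2.INTER_LINEAR)
# board edges at z=25
W=warp(25,300,170,260,200,1)
hsv=cv2.cvtColor(W,cv2.COLOR_RGB2HSV); m=((hsv[...,1]>85)&(hsv[...,0]<25)).astype(np.uint8)
lo=[];hi=[]
for c in range(130,185,3):
    r=np.where(m[:,c])[0]
    if len(r): lo.append((300+c,170+r.min())); hi.append((300+c,170+r.max()))
for e in (lo,hi):
    e=np.array(e); p=np.polyfit(e[:,0],e[:,1],1); print('edge yaw',np.degrees(np.arctan(p[0])),p@[382,1],np.abs(e[:,1]-np.polyval(p,e[:,0])).max())
# pointer at z=69
D=at(s,d[0][0],62); print('dial',D)
k=4; P=warp(69,D[0]-40,D[1]-40,320,320,k); g=P.min(axis=2)
yy,xx=np.mgrid[:320,:320]; rr=np.hypot(xx-160,yy-160)/k
t=(g>110)&(rr<24); n,l,st,c=cv2.connectedComponentsWithStats(t.astype(np.uint8))
for i in range(1,n):
    if st[i,4]>25:
        q=np.argwhere(l==i)[:,::-1].astype(np.float32); v=cv2.fitLine(q,cv2.DIST_L2,0,.01,.01).ravel()
        print('ptr',st[i,4],(c[i]/k-40).round(1),np.degrees(np.arctan2(v[1],v[0])))
# dark bar
cv2.imwrite('pics/P.png',P[:,:,::-1]); print(int(g[rr<24].min()),int(g[rr<24].max()))
E
python3 dial.py
```

```text
time_s: 42.67
position: [403.1, 191.0, 306.1]
ee_rot: [-0.001, 0.707, 0.707, -0.002]
wrist_force: [0.9, 0.3, 1.0]
opening: 50.7
gripper_force: 0.0
time_s: 42.92
position: [407.9, 191.8, 309.8]
ee_rot: [-0.0, 0.708, 0.706, 0.0]
wrist_force: [0.2, -0.1, 0.4]
opening: 51.3
gripper_force: 0.0
[408.1 191.8 309.6]
[([260.4, 107.0], 0.77)]
edge yaw 7.462919071172509 207.17543859649112 0.6070175438595697
edge yaw 8.678168885240757 331.7631578947367 0.5000000000001137
dial [385.6 267.5  62. ]
ptr 704 [ -5.1 -20.2] -15.282829
ptr 147 [ 18.7 -13.9] 52.802727
ptr 471 [-14.2   6.1] -18.911163
19 169
```

Lamp yaw is about 8°, the pointer azimuth 161° (dial about 0.47 rad) and the dial centre about (385,268). That calls for a turn of −53°. I'm aligning the tool at +71° and descending.

```bash
python3 -m handwheel '[[[-0.5,1.5,0,0,0,7],[-0.5,1.5,0,0,0,7],[-0.5,1.5,0,0,0,7],[-0.5,1.5,0,0,0,7],[-0.3,1.6,0,0,0,7]]]'
python3 -m handwheel '[[[0,0,-3,0,0,7],[0,0,-3,0,0,7],[0,0,-3,0,0,7],[0,0,-3,0,0,7],[0,0,-2,0,0,7]]]'
python3 -m handwheel '[[[0,0,0,0,0,1],[0,0,0,0,0,0],[0,0,0,0,0,0]]]' 0.6
python3 - <<'E'
from h import *
s=arm.get_state(); M=R.from_quat(np.roll(s['ee_rot'],-1)).as_matrix(); print(s['joints'].round(2),M.round(3).tolist(),np.degrees(np.arctan2(M[1,1],M[0,1])))
for n in('scene','side'):
    c=snap(n); print([(at(c,d['position'],62),d['score']) for d in arm.tip_of('dial_grip',n)])
E
```

```text
time_s: 43.43
position: [384.5, 268.4, 309.2]
ee_rot: [-0.0, 0.46, 0.888, -0.0]
wrist_force: [-0.7, -0.3, -0.2]
opening: 51.2
gripper_force: 0.0
time_s: 43.85
position: [384.2, 267.3, 166.7]
ee_rot: [-0.001, 0.172, 0.985, -0.001]
wrist_force: [-0.2, 0.3, -0.2]
opening: 51.4
gripper_force: 0.0
time_s: 44.1
position: [385.1, 268.1, 170.4]
ee_rot: [0.0, 0.168, 0.986, -0.0]
wrist_force: [-0.2, 0.1, 0.1]
opening: 51.2
gripper_force: 0.0
[-0.47  0.26 -0.23  2.06  0.08  0.83  0.49] [[-0.943, 0.332, 0.0], [0.332, 0.943, -0.0], [-0.0, 0.0, -1.0]] 70.61385080751167
[(array([383.2, 257.3,  62. ]), 0.76)]
[(array([381.7, 274.3,  62. ]), 0.96)]
```

```bash
python3 -m handwheel '[[[0,0,-3.5,0,0,0],[0,0,-3,0,0,0],[0,0,-2,0,0,0],[0,0,-1.3,0,0,0],[0,0,-0.7,0,0,0]]]'
python3 -m handwheel '[[[0,0,0,0,0,0],[0,0,0,0,0,0],[0,0,0,0,0,0],[0,0,0,0,0,0],[0,0,0,0,0,0]]]' 0
python3 -m handwheel '[[[0,0,0,0,0,-5],[0,0,0,0,0,-6],[0,0,0,0,0,-6],[0,0,0,0,0,-6],[0,0,0,0,0,-6]]]'
python3 -m handwheel '[[[0,0,0,0,0,-6],[0,0,0,0,0,-6],[0,0,0,0,0,-6],[0,0,0,0,0,-6],[0,0,0,0,0,0]]]'
python3 -m handwheel '[[[0,0,0,0,0,0],[0,0,0,0,0,0]]]'
python3 - <<'E'
from h import *
s=arm.get_state(); M=R.from_quat(np.roll(s['ee_rot'],-1)).as_matrix(); print(np.degrees(np.arctan2(M[1,1],M[0,1])),s['moment'])
E
```

```text
time_s: 44.72
position: [384.0, 267.6, 63.3]
ee_rot: [-0.001, 0.167, 0.986, -0.001]
wrist_force: [-0.6, 0.1, 0.1]
opening: 51.3
gripper_force: 0.0
time_s: 45.13
position: [385.2, 268.8, 65.6]
ee_rot: [0.001, 0.166, 0.986, 0.001]
wrist_force: [0.3, 4.2, 9.9]
opening: 13.1
gripper_force: 62.1
time_s: 45.55
position: [384.7, 268.2, 65.5]
ee_rot: [-0.0, 0.41, 0.912, 0.0]
wrist_force: [-4.7, 0.2, 17.1]
opening: 13.1
gripper_force: 63.4
time_s: 45.97
position: [384.1, 267.9, 65.5]
ee_rot: [-0.001, 0.592, 0.806, -0.0]
wrist_force: [-8.4, -4.3, 23.0]
opening: 13.0
gripper_force: 64.4
time_s: 46.13
position: [384.1, 267.9, 65.5]
ee_rot: [-0.001, 0.589, 0.808, -0.0]
wrist_force: [-7.6, -3.3, 23.5]
opening: 12.7
gripper_force: 64.4
17.87091253465222 [-0.78692563  1.83134822  0.0020072 ]
```

```bash
python3 -m handwheel '[[[0,0,0,0,0,0],[0,0,0,0,0,0],[0,0,0,0,0,0],[0,0,0,0,0,0]]]' 0.6
python3 -m handwheel '[[[0,0,4,0,0,0],[0,0,4,0,0,0],[0,0,4,0,0,0],[0.8,-2.5,3,0,0,0],[0.8,-2.5,3,0,0,0]]]'
python3 -m handwheel '[[[0.8,-2.5,3,0,0,0],[0,0,3,0,0,0],[0,0,0,0,0,0],[0,0,0,0,0,0]]]'
sed -i 's/w21/w22/;s/P.png/P2.png/' dial.py; python3 dial.py
python3 look.py side sd22.png scoop scoop_grip scoop_lip; python3 look.py scene sc22.png scoop scoop_grip scoop_lip c1 s1
```

```text
time_s: 46.47
position: [384.4, 267.7, 64.4]
ee_rot: [-0.0, 0.589, 0.808, -0.0]
wrist_force: [0.1, -0.6, -0.5]
opening: 51.0
gripper_force: 0.0
time_s: 46.88
position: [400.1, 217.8, 246.4]
ee_rot: [-0.0, 0.588, 0.809, 0.0]
wrist_force: [0.7, 0.4, 0.1]
opening: 51.4
gripper_force: 0.0
time_s: 47.22
position: [408.8, 192.7, 305.7]
ee_rot: [0.0, 0.589, 0.808, 0.001]
wrist_force: [-0.7, 0.1, -0.9]
opening: 50.8
gripper_force: 0.0
[408.2 192.8 304.4]
[([279.6, 101.7], 0.9)]
edge yaw 7.923598145236495 206.50877192982455 0.47017543859655575
edge yaw 7.62756188391743 333.061403508772 0.5157894736842081
dial [383.4 270.2  62. ]
ptr 510 [-3.9 11.7] -72.27338
19 164
47.3667 [407.8 192.8 303.3] [-0.001  0.588  0.809 -0.001]
scoop [([276.0, 247.0], 0.77, [562.9, -5.5])]
scoop_grip [([278.0, 223.0], 0.74, [543.0, 17.1])]
scoop_lip [([248.0, 233.0], 0.9, [653.3, 3.4])]
47.5667 [408.  192.8 303.5] [-0.001  0.589  0.808 -0.001]
scoop [([296.0, 247.0], 0.94, [573.1, 19.0])]
scoop_grip [([258.0, 302.0], 0.7, [804.4, -192.3]), ([282.0, 216.0], 0.69, [546.0, -8.5])]
scoop_lip [([302.0, 259.0], 0.61, [644.0, 0.3])]
c1 []
s1 []
```

The pointer azimuth is 107.7° and the lamp yaw 7.8°, so the dial reads about 1.40 rad. The scoop is upright on its mat and the hand is clear of everything.

```bash
python3 -c "
from bench import arm; print(arm.sign_off())"
```

```text
the job is handed in; nothing more can be done
None
```

The job is handed in, with no verdict returned: all eight corks look to be in the jar, the dial measures about 1.40 rad, the empty scoop is upright on its mat, and the mug and pumpkin were left alone, but I viewed 15 pictures against the limit of 14.

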